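# Bring the reference cross into the inspection camera's view with the fold mirror

### The job

Push the specimen carriage along its rail, away from you, until its spring detent clicks and it sits fully home. Then take the post on the crank of the sprung mirror and turn the mirror so that the bench camera, looking into it, sees the carriage's cross plate in the middle of its view. The mirror springs back when let go, so finish while still holding it at that angle; leave the jar, the slide box and the beaker where they stand.

Things in the scene. Friction and masses are not known exactly. Their poses are not given: they have to be found in the camera images.
- carriage (a joint): Travel (m) of the grey specimen carriage (block 70 x 50 mm, 20 mm high) along its low rail. It starts somewhere at 0 to 0.03; it is fully home against the end stop at 0.09. A bump on its side passes a spring plunger at about 0.084 (about 4 N to pass, 1 N elsewhere), after which the plunger drives it home and keeps it there. The rail itself is fixed to the bench; its place and angle differ each time.
- tab (a point): Centre of the upright push tab on the near end of the carriage: a grey plate 10 mm thick along the rail, 34 mm wide, 40 mm high (from 35 to 75 mm above the bench), its near face flush with the carriage's near end. Its x axis points along the rail in the pushing direction (away from the robot, within 0.25 rad), z up. The point is 55 mm above the bench.
- cross (a point): Centre of the cross on the white upright plate (50 mm wide along the rail, 4 mm thick, 50 mm high, top at 85 mm) that stands on the carriage, 38 mm beyond the tab's centre along the rail, moving with the carriage. The same black cross is on both faces. 60 mm above the bench.
- pivot (a point): Point on the vertical turning axis of the mirror, on the mirror's face, 60 mm above the bench, at the centre of the aluminium dial plate (230 mm across, 8 mm thick). The whole mirror station is fixed to the bench; its place and angle differ each time. Mirror and frame are 78 mm wide and reach up to 99 mm.
- lens (a point): Centre of the front of the bench camera's lens, 60 mm above the bench, 157 mm from the pivot and fixed to the same station. The camera (black box, top at 85 mm) looks level and straight at the pivot.
- mirror (a joint): Angle (rad) by which the mirror is turned clockwise seen from above. At 0, its spring rest, the mirror's face looks straight at the camera lens; the stop is at 1.5. The spring needs about 0.06 N m at 0 rising by 0.1 N m per rad (1 to 2 N at the post) and returns the mirror to 0 when let go.
- post (a point): The upright round steel post to take hold of, 14 mm in diameter, standing on the end of the mirror's crank, 80 mm from the turning axis, on the side behind the mirror (at rest it is on the robot's side, the pivot lying between it and the camera). The crank's top is at 106 mm, the post's top at 151 mm; the point is 130 mm above the bench. It moves round the axis with the mirror.
- sight (a point): The camera's line of sight after the mirror: it starts at the pivot point, 60 mm above the bench, and its x axis points to where the camera looks by way of the mirror; y is level and to the left. A black needle, 105 mm long, lying low over the dial plate shows the same direction: it is geared to turn twice as far as the mirror, pointing at the camera when the mirror is at 0.
- jar: Small glass specimen jar with a metal lid, 52 mm across, 65 mm high, bystander; origin at the centre of its underside.
- slidebox: White open box with microscope slides, 160 x 100 x 35 mm, bystander; origin at the centre of its underside.
- beaker: Clear plastic beaker, 70 mm across, 90 mm high, bystander; origin at the centre of its underside.

How it is judged:
By the outcome, as a careful person would: the job done as asked, in the order asked, and still so for the second after the job is handed in, while the arm keeps its last pose, push and grip.
It also fails if it takes over 54 s, if anything falls off the work surface, if the arm or the gripper's body presses on something with over 40 N, if the wrist force passes 120 N, or if a joint passes its speed limit or range.

### The arm

A 6-joint arm with a two-finger parallel gripper is mounted at the origin on the work surface. World frame = base frame: x ahead of the robot, y to its left, z up, the work surface at z = 0. Lengths are in m, angles in rad, forces in N, time in s.
With the tool pointing down it reaches from about 0.325 to 0.9 m from the base axis. Payload 6.1 kg.
Tool frame: the origin (TCP) lies at the very end of the fingers, on their centre line; the grasp point (between the pads) lies ctrl.grip_point_offset behind it (ctrl.grip_point_offset is the distance from the TCP to the grasp point, in m); z points along the fingers, y is the direction in which the jaws open and shut (so a half turn about z gives the same grasp; the last joint's range is limited). The gripper opens to 87 mm and grips with 3 to 60 N. Pads are 19 mm wide; open, the fingers measure 117 mm over their backs; the gripper's body (75 mm by 190 mm) begins 51 mm behind the grasp point.
Start: joints at [1.072, 0.22, 1.526, -0, 1.395, -0.126], TCP at [0.228, 0.582, 0.196] pointing down, gripper open.
Joint ranges: [-2.98, 2.98], [-0.91, 2.08], [0.09, 2.57], [-1.24, 4.39], [0.2, 2.65], [-2.68, 2.68]. Speed limits (rad/s): [2.57, 2.57, 3.01, 3.14, 3.14, 3.14].

### API

Orientations are given as a unit quaternion [x, y, z, w].
In Python, from cell import ctrl, viewer gives the robot as it stands.
- The arm moves only by the tool servo_tool, never from a script. Its arguments are lists of equal length, an entry for each row: "delta_pos": the shift along the tool's x, y, z in units of 40 mm (1.0 is 40 mm), a list of three; "twist": the turn about the tool's z in units of pi rad (1.0 is pi rad); "claw": the gripper command: -1 is shut, 1 is fully open, values between are in proportion. In form: {"delta_pos": [[dx, dy, dz], ...], "twist": [twist, ...], "claw": [claw, ...]}. A call has 1 to 20 rows; each row shifts and turns the commanded pose from where the row before left it, along the tool's axes as they then stand; what a row does not reach is not made up. A row lasts 1/12 s, in which the tool goes at most 41.7 mm and 7.16 degrees, less where a joint would pass 70% of its speed; a pose out of reach is approached as far as the arm can. A call with a number of a shift or a turn outside -1 to 1 is refused whole. A call with a gripper value outside its range is refused whole. The fingers move at their own pace and stop on an object; "squeeze" is the grip in N (left out, the last holds). Time passes only in rows, so rows that do not move let the fingers close. It gives the time, the measured TCP pose, the force and the opening at its end, in the units of the state.
- ctrl.observe(): the state, without advancing time (a new reading comes with each control period).
- viewer.camera(name): name is "scene" or "top" or "wrist"; returns the picture (480x640x3 uint8, red, green, blue); there is no depth.
- viewer.camera_info(name): a dict with "fovy" (degrees; the focal length in pixels is half the picture's height over the tangent of half this angle, whatever the lens; pixels are square), "cx", "cy" (the principal point, pixels), "extrinsics" (4x4, takes a point from camera to world coordinates); the wrist camera has in their place "T_tool_cam" (4x4, takes a point from camera to tool coordinates, whose origin is the TCP and whose axes are the flange's). Camera axes: x right, y up, looking along -z (the intrinsics and any distortion apply to the point x, -y, -z); pixel columns grow to the right and rows downward; lengths in m; the calibration is good to about 2 mm. A picture is of the moment at which its call begins: read the wrist's pose just before it. camera_info takes no time and is no camera call.
- ctrl.close_job(): hands the job in, once; it reports no verdict.
Trained networks look in the newest picture that a camera, given by its name, has taken for a name from the list of things; names that differ only in an ending like _2 or _b are one class to them, and where a whole thing is asked for, a point or a joint stands for the part that bears it (a point fixed in the world has none). Each returns a list of dicts, best first, with "confidence" (0 to 1); they miss things now and then, are a little off and sometimes report something else, mostly with a low value. They report only what shows in the picture. A call takes as long as a camera call.
- viewer.find_in(camera, label): "at" ([x, y, z] in m, in the coordinates of the camera as it stood for that picture, good to about 4 mm: the middle of the surface that is visible of it).
- viewer.masks_of(camera, label): "pixels" (480x640 bool, what is visible of it).
- viewer.pinpoint(camera, label): "at" ([x, y, z] in m, in the coordinates of the camera as it stood for that picture, good to about 4 mm: a listed point, or the origin of a listed thing).
The state is a dict: "time_s": time; "joint_pos": joint angles; "qvel": joint speeds; "joint_efforts": joint torques, N m; "tcp_pos": TCP position; "ee_rot": TCP orientation; "force": force on the tool from outside, world axes, zero at the start; "torque": the same for the moment, N m; "grip_width": opening from 0.0 (shut) to 1.0 (fully open).
Only numpy, scipy, OpenCV 4.12 (cv2) and the standard library are available. Lean on these libraries where they do the work, as an engineer would, in place of code of your own. Each camera call takes 0.05 s, during which the arm holds its last target.

## Working session

There is one attempt and no reset: what is moved stays moved. The work goes in short steps, Python scripts to look and compute and a tool call to move; the robot and the scene stay as the last step left them, time stands still between calls to the robot, and variables do not carry over. Pictures are saved under pics/ and viewed, and the job is handed in when it is done.

Besides the shell and the picture viewer there is one more tool, called after ">>>" as name([rows], argument=value, ...), one row to a line, values as JSON. servo_tool: Moves the arm, as the interface text tells. Its arguments: {"type":"object","properties":{"delta_pos":{"type":"array"},"twist":{"type":"array"},"claw":{"type":"array"},"squeeze":{"type":"number"}},"required":["delta_pos","twist","claw"]}

```bash
ls; mkdir -p pics; cat > h.py <<'E'
import numpy as np, cv2
from cell import ctrl, viewer
from scipy.spatial.transform import Rotation as R
def T_cam(cam):
    i=viewer.camera_info(cam)
    if cam!='wrist': return np.array(i['extrinsics'])
    s=ctrl.observe(); T=np.eye(4); T[:3,:3]=R.from_quat(s['ee_rot']).as_matrix(); T[:3,3]=s['tcp_pos']
    return T@np.array(i['T_tool_cam'])
def w(T,p): return (T@np.r_[p,1])[:3]
def snap(cam,fn):
    T=T_cam(cam); im=viewer.camera(cam); cv2.imwrite('pics/'+fn,im[:,:,::-1]); return T,im
E
python3 - <<'E'
from h import *
print(ctrl.observe(), ctrl.grip_point_offset)
for c in ['scene','top']:
    T,im=snap(c,c+'0.png')
    print(c,viewer.camera_info(c))
    for n in ['tab','cross','pivot','lens','post','sight','jar','slidebox','beaker']:
        for d in viewer.pinpoint(c,n)[:2]: print(c,n,round(d['confidence'],2),w(T,d['at']).round(4), {k:v for k,v in d.items() if k not in('at','confidence')})
print(ctrl.observe()['time_s'])
E
```

```text
pics
{'time_s': 0.0, 'joint_pos': array([ 1.07191213e+00,  2.21202775e-01,  1.52758666e+00, -1.34378114e-05,
        1.39470338e+00, -1.26075575e-01]), 'qvel': array([-5.11146078e-04,  2.69427013e-05, -1.33752557e-03, -1.48048225e-03,
       -2.40356365e-04, -2.06420518e-04]), 'joint_efforts': array([ 4.56322487e-04, -4.94609785e+01, -3.87381649e+01,  6.99539320e-02,
        5.70173759e-02, -1.32171153e-04]), 'tcp_pos': array([0.22732148, 0.58148662, 0.19506471]), 'ee_rot': array([ 1.85325455e-01,  9.82676739e-01, -9.06103651e-04, -2.85779036e-04]), 'force': array([-1.05287442, -0.33766015,  0.18256141]), 'torque': array([-0.08292397, -0.01230298, -0.0179838 ]), 'grip_width': 0.9954283239850626} 0.0187
scene {'fovy': 45.59872917470525, 'cx': 319.48965987773937, 'cy': 238.36784849048874, 'extrinsics': array([[-0.88627003, -0.30631784,  0.3474116 ,  1.02639351],
       [ 0.46275351, -0.61737161,  0.63616939,  0.80957229],
       [ 0.01961203,  0.7245838 ,  0.68890761,  0.97560489],
       [ 0.        ,  0.        ,  0.        ,  1.        ]])}
scene cross 0.6 [ 0.5644 -0.2143  0.0587] 
[... 490 characters left out ...]
5349e-01],
       [-9.99964614e-01, -5.78485447e-03,  6.10793049e-03,
        -1.61424482e-04],
       [ 5.26265470e-03,  1.36284812e-01,  9.90655719e-01,
         1.62874045e+00],
       [ 0.00000000e+00,  0.00000000e+00,  0.00000000e+00,
         1.00000000e+00]])}
top tab 0.71 [ 0.5218 -0.2141  0.0535] {}
top cross 0.62 [ 0.5644 -0.2112  0.0592] {}
top pivot 0.68 [0.5882 0.1538 0.0564] {}
top pivot 0.39 [ 0.5966 -0.4296 -0.0013] {}
top lens 0.59 [0.7482 0.1382 0.0637] {}
top post 0.92 [0.5124 0.1671 0.1288] {}
top sight 0.56 [0.5909 0.1553 0.0594] {}
top jar 0.55 [0.3828 0.3706 0.0043] {}
top slidebox 0.83 [ 5.951e-01 -4.295e-01  3.000e-04] {}
top beaker 0.65 [0.6488 0.3787 0.0011] {}
1.0
```

View pics/scene0.png

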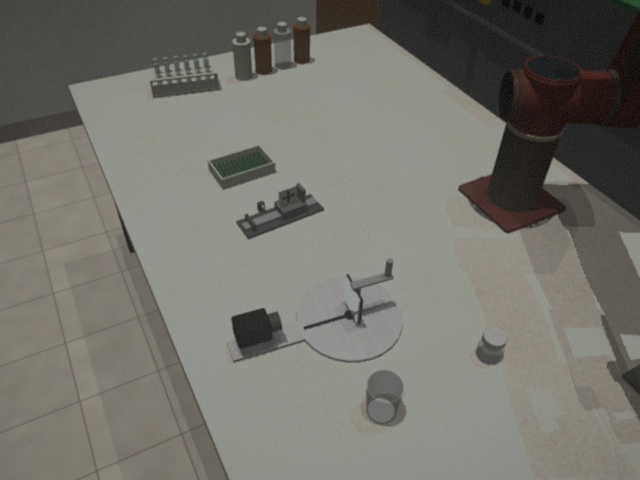

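View pics/top0.png

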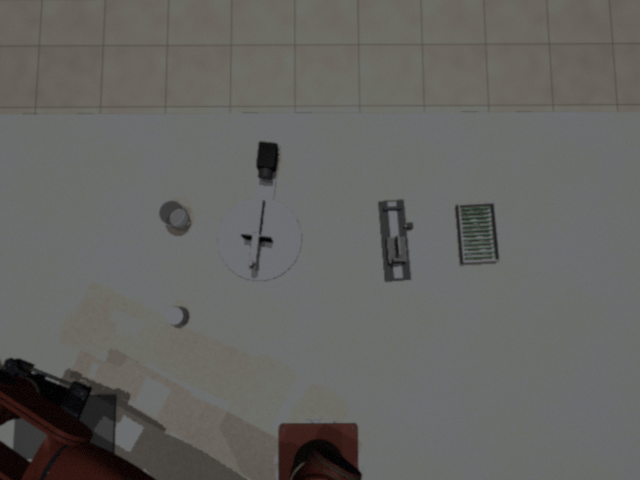

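The top view shows the dial (258,240), camera (267,160), rail (395,240) and slide box (477,234). I'll zoom in to get the rail and station directions.

```bash
python3 - <<'E'
from h import *
im=cv2.imread('pics/top0.png')
a=cv2.resize(im[190:290,360:430],None,fx=6,fy=6,interpolation=cv2.INTER_CUBIC)
b=cv2.resize(im[135:285,210:310],None,fx=4,fy=4,interpolation=cv2.INTER_CUBIC)
cv2.imwrite('pics/crop.png',cv2.convertScaleAbs(np.hstack([cv2.copyMakeBorder(a,0,0,0,0,0),b[:600,:380]]),alpha=1.8))
for n in ['tab','cross','carriage']:
  for c in ['top']:
    for d in viewer.masks_of(c,n)[:1]:
        m=d['pixels'];ys,xs=np.nonzero(m);print(c,n,d['confidence'],m.sum(),xs.mean(),ys.mean(),xs.min(),xs.max(),ys.min(),ys.max(),cv2.minAreaRect(np.c_[xs,ys].astype(np.float32)))
E
```

```text
top tab 0.73 473 396.17124735729385 249.66807610993658 387 405 236 263 ((396.0, 249.5), (27.0, 18.0), 90.0)
top cross 0.72 481 395.74844074844077 248.85862785862787 386 405 236 262 ((395.5, 249.0), (26.0, 19.0), 90.0)
top carriage 0.92 534 396.0280898876405 249.43820224719101 386 406 235 263 ((396.0, 249.0), (28.0, 20.0), 90.0)
```

View pics/crop.png

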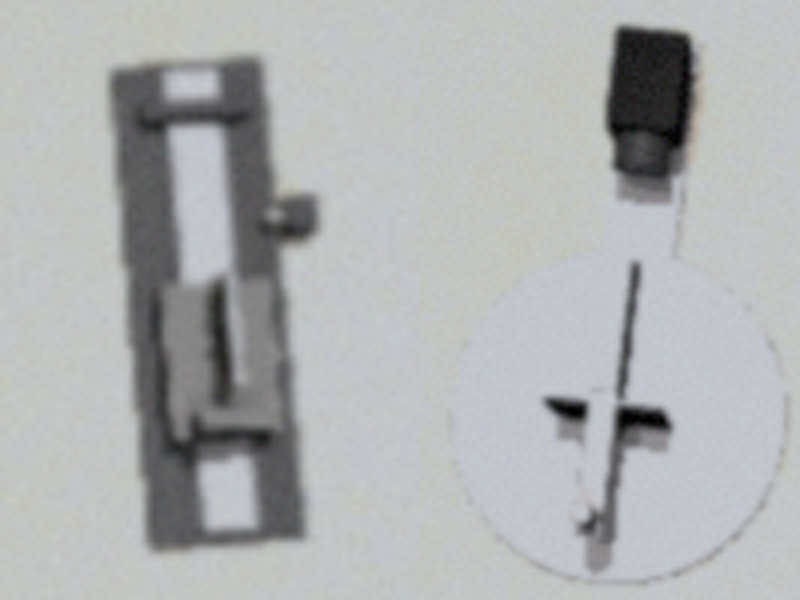

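Rail corners in the crop are (112,72), (262,58), (303,535) and (150,548). I'll project them to low height and take a second estimate of the station.

```bash
cat >> h.py <<'E'
def ray(T,info,u,v,z):
    f=240/np.tan(np.radians(info['fovy']/2))
    d=T[:3,:3]@np.array([(u-info['cx'])/f,-(v-info['cy'])/f,-1]); o=T[:3,3]
    return o+d*(z-o[2])/d[2]
E
python3 - <<'E'
from h import *
i=viewer.camera_info('top');T=T_cam('top')
P=[ray(T,i,360+x/6,190+y/6,0.012) for x,y in [(112,72),(262,58),(303,535),(150,548)]]
for p in P: print(p.round(4))
for a,b in ((3,0),(2,1)): d=P[b]-P[a]; print('dir',np.arctan2(d[1],d[0]), np.linalg.norm(d))
print('centre',np.mean(P,0))
# tab top: ends in crop
for x,y in [(195,418),(275,412)]: print('tabtop',ray(T,i,360+x/6,190+y/6,0.075))
for (x,y) in [(227,275),(240,380)]: print('plate',ray(T,i,360+x/6,190+y/6,0.085))
# station
o=(210,135); o420=420
for n,x,y,z in [('needle tip',637,265,.01),('posttop',585,512,.151),('dialL',450,415,.008),('dialR',788,415,.008),('dialT',620,252,.008),('dialB',620,582,.008)]:
  print(n,ray(T,i,210+(x-420)/4,135+y/4,z))
E
```

```text
[ 0.6874 -0.169   0.012 ]
[ 0.6935 -0.2376  0.012 ]
[ 0.476  -0.2505  0.012 ]
[ 0.4706 -0.1818  0.012 ]
dir 0.058764578348878306 0.21717385096793984
dir 0.059087618704625554 0.21790690796248222
centre [ 0.58189084 -0.20972492  0.012     ]
tabtop [ 0.52293459 -0.19535472  0.075     ]
tabtop [ 0.5253292  -0.23003908  0.075     ]
plate [ 0.58389558 -0.20934514  0.085     ]
plate [ 0.53827822 -0.21384664  0.085     ]
needle tip [0.69162417 0.1439519  0.01      ]
posttop [0.50961032 0.1624303  0.151     ]
dialL [0.58915033 0.27034453 0.008     ]
dialR [0.58780254 0.04096829 0.008     ]
dialT [0.70114237 0.15583203 0.008     ]
dialB [0.47519254 0.1542046  0.008     ]
```

>>> servo_tool([
  [-0.25, -0.31, 0],
  [-0.5, -0.63, 0],
  [-0.5, -0.63, 0],
  [-0.5, -0.63, 0],
  [-0.5, -0.63, 0],
  [-0.5, -0.63, 0],
  [-0.5, -0.63, 0],
  [-0.5, -0.63, 0],
  [-0.5, -0.63, 0],
  [-0.5, -0.63, 0],
  [-0.5, -0.63, 0],
  [-0.5, -0.63, 0],
  [-0.5, -0.63, 0],
  [-0.5, -0.63, 0],
  [-0.5, -0.63, 0],
  [-0.5, -0.63, 0],
  [-0.5, -0.63, 0],
  [-0.5, -0.63, 0],
  [-0.5, -0.63, 0],
  [-0.5, -0.63, 0],
], twist=[0, 0, 0, 0, 0, 0, 0, 0, 0, 0, 0, 0, 0, 0, 0, 0, 0, 0, 0, 0], claw=[-1, -1, -1, -1, -1, -1, -1, -1, -1, -1, -1, -1, -1, -1, -1, -1, -1, -1, -1, -1], squeeze=20)

```text
time_s: 2.82
tcp_pos: [0.4123, -0.0191, 0.1965]
ee_rot: [0.185, 0.983, 0.0, 0.001]
force: [0.9, 0.6, 0.2]
grip_width: 0.011
```

>>> servo_tool([
  [-0.45, -0.58, 0],
  [-0.45, -0.58, 0],
  [-0.45, -0.58, 0],
  [-0.45, -0.58, 0],
  [-0.45, -0.58, 0],
  [-0.45, -0.58, 0],
  [-0.25, -0.3, 0],
  [-0.15, -0.2, 0],
  [0, 0, 0],
  [0, 0, 0],
  [0, 0, 0],
  [0, 0, 0],
  [0, 0, 0],
], twist=[0, 0, 0, 0, 0, 0, 0, 0, -0.034, -0.035, -0.035, -0.034, 0], claw=[-1, -1, -1, -1, -1, -1, -1, -1, -1, -1, -1, -1, -1])

```text
time_s: 3.9
tcp_pos: [0.4694, -0.2104, 0.1962]
ee_rot: [-0.032, 0.999, 0.0, -0.0]
force: [-0.0, 0.1, 0.2]
grip_width: 0.002
```

```bash
python3 - <<'E'
from h import *
s=ctrl.observe();print(s['tcp_pos'],R.from_quat(s['ee_rot']).as_matrix().round(3),s['joint_pos'])
T,im=snap('wrist','w0.png')
for n in ['tab','cross']:
  for d in viewer.pinpoint('wrist',n)[:2]: print(n,round(d['confidence'],2),w(T,d['at']).round(4))
E
```

```text
[ 0.4693758  -0.21037041  0.19618021] [[-0.998 -0.065 -0.   ]
 [-0.065  0.998  0.   ]
 [ 0.     0.    -1.   ]] [-5.74876472e-01 -4.60633923e-02  1.81088933e+00  1.62566027e-04
  1.37691046e+00 -2.21068357e+00]
tab 0.6 [ 0.5254 -0.2152  0.0574]
```

View pics/w0.png

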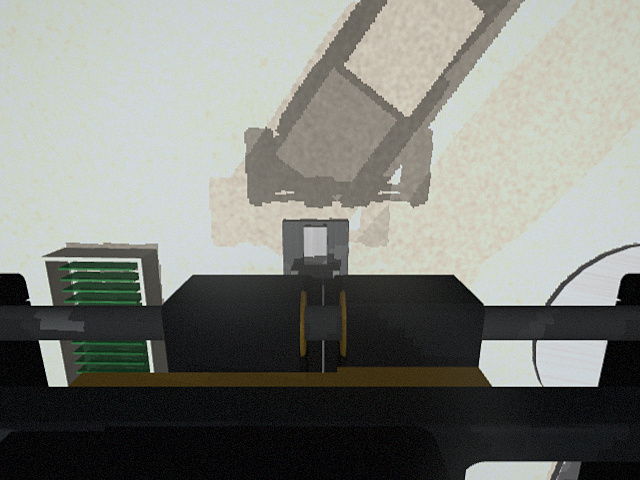

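The wrist camera faces the robot's side. I'll do a half turn so it looks ahead over the rail, which also gives the last joint more room.

>>> servo_tool([
  [0, 0, 0],
  [0, 0, 0],
  [0, 0, 0],
  [0, 0, 0],
  [0, 0, 0],
  [0, 0, 0],
  [0, 0, 0],
  [0, 0, 0],
  [0, 0, 0],
  [0, 0, 0],
  [0, 0, 0],
  [0, 0, 0],
  [0, 0, 0],
  [0, 0, 0],
  [0, 0, 0],
  [0, 0, 0],
  [0, 0, 0],
  [0, 0, 0],
  [0, 0, 0],
  [0, 0, 0],
], twist=[0.038, 0.038, 0.038, 0.038, 0.038, 0.038, 0.038, 0.038, 0.038, 0.038, 0.038, 0.038, 0.038, 0.038, 0.038, 0.038, 0.038, 0.038, 0.038, 0.038], claw=[-1, -1, -1, -1, -1, -1, -1, -1, -1, -1, -1, -1, -1, -1, -1, -1, -1, -1, -1, -1])

```text
time_s: 5.72
tcp_pos: [0.4694, -0.2107, 0.1962]
ee_rot: [0.92, 0.392, -0.0, -0.0]
force: [-0.7, 0.0, 0.2]
grip_width: 0.009
```

>>> servo_tool([
  [0, 0, 0],
  [0, 0, 0],
  [0, 0, 0],
  [0, 0, 0],
  [0, 0, 0],
  [0, 0, 0],
  [0, 0, 0],
  [0, 0, 0],
], twist=[0.038, 0.038, 0.038, 0.038, 0.038, 0.038, 0.013, 0], claw=[-1, -1, -1, -1, -1, -1, -1, -1])

```text
time_s: 6.38
tcp_pos: [0.4694, -0.2107, 0.1962]
ee_rot: [1.0, 0.027, 0.0, -0.0]
force: [0.6, 0.2, -0.4]
grip_width: 0.005
```

```bash
python3 - <<'E'
from h import *
s=ctrl.observe();print(s['time_s'],s['tcp_pos'],R.from_quat(s['ee_rot']).as_matrix().round(3),s['joint_pos'])
T,im=snap('wrist','w1.png')
for n in ['tab','cross']:
  for d in viewer.pinpoint('wrist',n)[:2]: print(n,round(d['confidence'],2),w(T,d['at']).round(4))
E
```

```text
6.3833 [ 0.46943021 -0.21069476  0.19619982] [[ 0.999  0.054  0.   ]
 [ 0.054 -0.999  0.   ]
 [ 0.    -0.    -1.   ]] [-5.75251799e-01 -4.57512203e-02  1.81055114e+00  1.96182741e-05
  1.37677357e+00  9.41452170e-01]
tab 0.61 [ 0.5265 -0.2114  0.0576]
cross 0.71 [ 0.5643 -0.2095  0.0584]
```

View pics/w1.png

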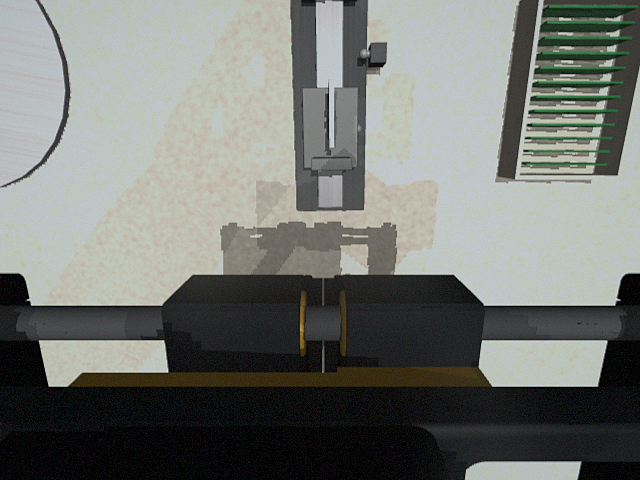

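>>> servo_tool([
  [0, 0.1, 0.5],
  [0, 0, 0.8],
  [0, 0, 0.8],
  [0, 0, 0.8],
  [0, 0, 0.5],
  [0, 0, 0.3],
  [0, 0, 0],
  [0.3, 0, 0],
  [0.3, 0, 0],
  [0.2, 0, 0],
  [0.1, 0, 0],
  [0, 0, 0],
], twist=[0, 0, 0, 0, 0, 0, 0, 0, 0, 0, 0, 0], claw=[-1, -1, -1, -1, -1, -1, -1, -1, -1, -1, -1, -1])

```text
time_s: 7.53
tcp_pos: [0.5071, -0.2133, 0.0495]
ee_rot: [1.0, 0.029, 0.001, 0.001]
force: [0.3, 0.2, 0.1]
grip_width: 0.006
```

```bash
python3 - <<'E'
from h import *
s=ctrl.observe();print(s['time_s'],s['tcp_pos'],s['force'])
T,im=snap('wrist','w2.png')
for n in ['tab','cross']:
  for d in viewer.pinpoint('wrist',n)[:2]: print(n,round(d['confidence'],2),w(T,d['at']).round(4))
E
```

```text
7.5333 [ 0.50711447 -0.21325171  0.04947889] [0.34725405 0.1891442  0.07487041]
tab 0.68 [ 0.5285 -0.2151  0.0565]
cross 0.77 [ 0.5633 -0.2092  0.0599]
```

View pics/w2.png

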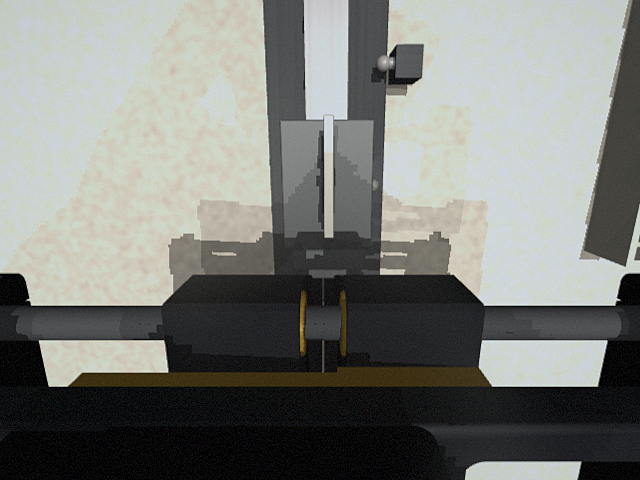

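>>> servo_tool([
  [0.12, 0, 0],
  [0.12, 0, 0],
  [0.12, 0, 0],
  [0.12, 0, 0],
  [0.12, 0, 0],
  [0.12, 0, 0],
  [0.12, 0, 0],
  [0.12, 0, 0],
  [0.12, 0, 0],
  [0.12, 0, 0],
  [0, 0, 0],
], twist=[0, 0, 0, 0, 0, 0, 0, 0, 0, 0, 0], claw=[-1, -1, -1, -1, -1, -1, -1, -1, -1, -1, -1])

```text
time_s: 8.6
tcp_pos: [0.5547, -0.2101, 0.0483]
ee_rot: [1.0, 0.029, 0.001, 0.0]
force: [-0.9, -0.1, -0.5]
grip_width: 0.006
```

```bash
python3 - <<'E'
from h import *
s=ctrl.observe();print(s['time_s'],s['tcp_pos'],s['force'])
T,im=snap('wrist','w3.png')
for n in ['tab','cross']:
  for d in viewer.pinpoint('wrist',n)[:2]: print(n,round(d['confidence'],2),w(T,d['at']).round(4))
E
```

```text
8.6 [ 0.55469046 -0.21012956  0.04831039] [-0.94622124 -0.07582773 -0.48451645]
tab 0.66 [ 0.5724 -0.2126  0.0541]
cross 0.59 [ 0.6113 -0.2065  0.0558]
```

View pics/w3.png

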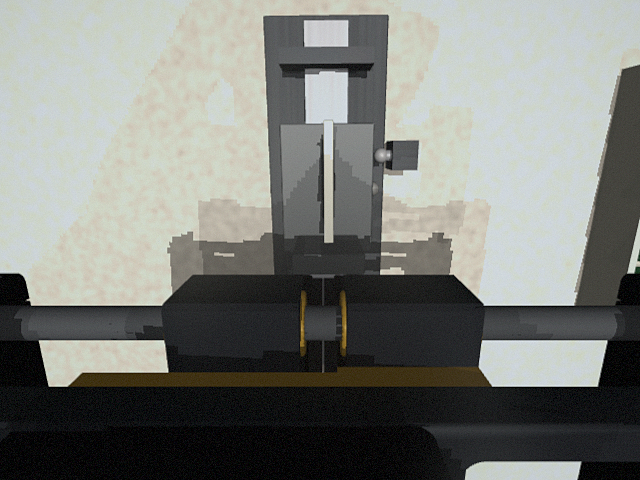

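>>> servo_tool([
  [0.12, 0, 0],
  [0.12, 0, 0],
  [0.12, 0, 0],
  [0.12, 0, 0],
  [0.06, 0, 0],
  [0.06, 0, 0],
  [0.06, 0, 0],
  [0, 0, 0],
], twist=[0, 0, 0, 0, 0, 0, 0, 0], claw=[-1, -1, -1, -1, -1, -1, -1, -1])

```text
time_s: 9.42
tcp_pos: [0.5816, -0.2088, 0.0489]
ee_rot: [1.0, 0.029, 0.001, 0.0]
force: [2.9, 0.6, 3.2]
grip_width: 0.005
```

```bash
python3 - <<'E'
from h import *
s=ctrl.observe();print(s['time_s'],s['tcp_pos'],s['force'])
T,im=snap('wrist','w4.png')
E
```

```text
9.4167 [ 0.58160473 -0.20878463  0.04888838] [2.93150268 0.60628139 3.16540692]
```

View pics/w4.png

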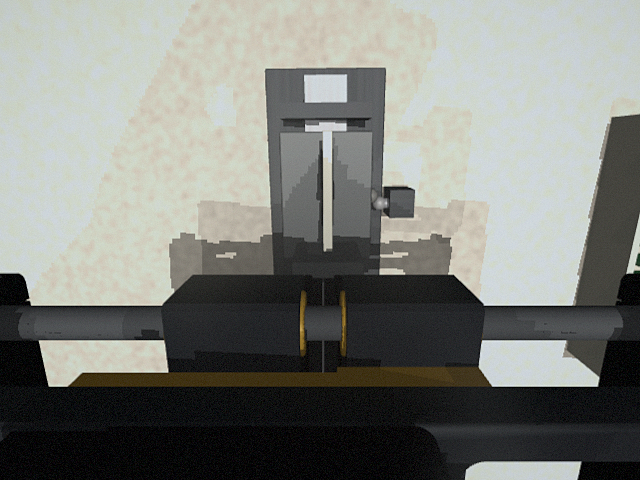

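>>> servo_tool([
  [0.04, 0, 0],
  [0.04, 0, 0],
  [0.04, 0, 0],
  [0, 0, 0],
], twist=[0, 0, 0, 0], claw=[-1, -1, -1, -1])

```text
time_s: 9.8
tcp_pos: [0.5837, -0.2086, 0.0488]
ee_rot: [1.0, 0.029, -0.001, 0.0]
force: [-6.4, 0.4, 9.6]
grip_width: 0.008
```

```bash
python3 - <<'E'
from h import *
s=ctrl.observe();print(s['time_s'],s['tcp_pos'],s['force'])
T,im=snap('wrist','w5.png')
a=cv2.imread('pics/w4.png')[60:280,250:430];b=im[60:280,250:430,::-1]
cv2.imwrite('pics/w5c.png',cv2.resize(np.hstack([a,b]),None,fx=2,fy=2))
E
```

```text
9.8 [ 0.58366795 -0.20862448  0.04877486] [-6.35240134  0.3645886   9.57702462]
```

View pics/w5c.png

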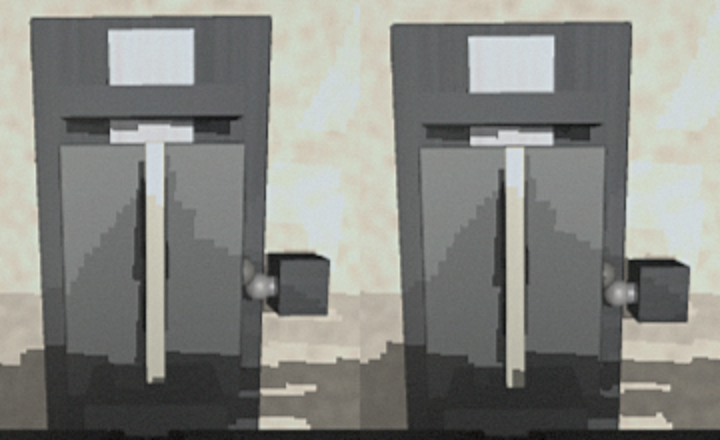

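>>> servo_tool([
  [0.05, 0, 0],
  [0.05, 0, 0],
  [0, 0, 0],
], twist=[0, 0, 0], claw=[-1, -1, -1])

```text
time_s: 10.1
tcp_pos: [0.5877, -0.2085, 0.0489]
ee_rot: [1.0, 0.029, -0.001, 0.0]
force: [-6.3, -0.4, 10.5]
grip_width: 0.005
```

```bash
python3 - <<'E'
from h import *
s=ctrl.observe();print(s['time_s'],s['tcp_pos'],s['force'])
T,im=snap('wrist','w6.png')
a=cv2.imread('pics/w5.png')[60:280,250:430];b=im[60:280,250:430,::-1]
cv2.imwrite('pics/w6c.png',cv2.resize(np.hstack([a,b]),None,fx=2,fy=2))
E
```

```text
10.1 [ 0.58773582 -0.20853289  0.04888433] [-6.30537966 -0.37178524 10.46006563]
```

View pics/w6c.png

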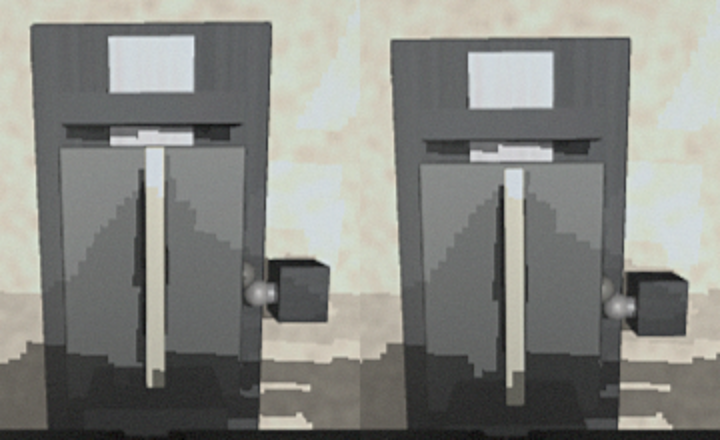

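```bash
python3 - <<'E'
from h import *
s=ctrl.observe();print(s['time_s'],s['tcp_pos'],s['force'],s['torque'])
T,im=snap('scene','s1.png')
T2,im2=snap('top','t1.png')
a=cv2.resize(im[130:250,190:370,::-1],(800,533),interpolation=cv2.INTER_CUBIC)
cv2.imwrite('pics/s1c.png',cv2.convertScaleAbs(a,alpha=1.7))
for n in ['tab','cross']:
  for c,TT in (('scene',T),('top',T2)):
    for d in viewer.pinpoint(c,n)[:2]: print(c,n,round(d['confidence'],2),w(TT,d['at']).round(4))
E
```

```text
10.15 [ 0.58771343 -0.20854658  0.04890544] [-6.4668355   0.32262068 10.39735224] [-0.14306641  1.19148204 -0.00466647]
scene tab 0.69 [ 0.5969 -0.208   0.0533]
scene cross 0.91 [ 0.629  -0.2096  0.0582]
scene cross 0.38 [ 0.6025 -0.4323 -0.0033]
```

View pics/s1c.png

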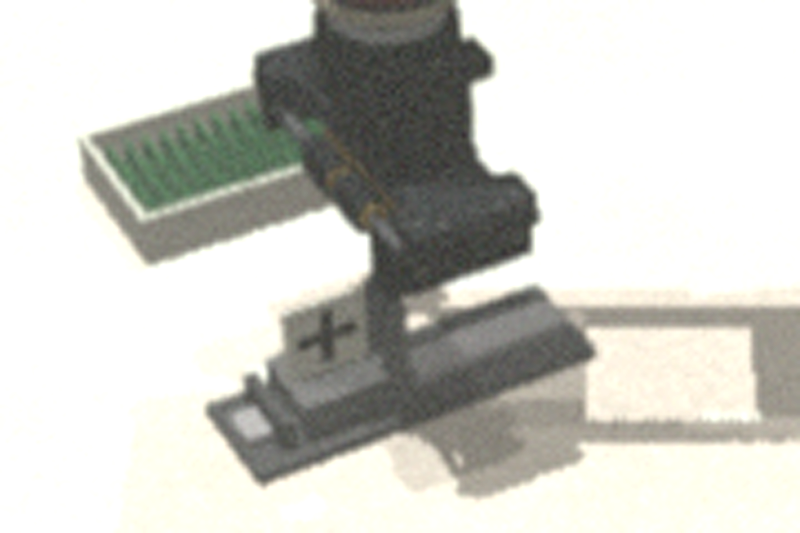

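```bash
python3 - <<'E'
from h import *
i=viewer.camera_info('wrist');Tc=np.array(i['T_tool_cam']);print(Tc.round(3))
s=ctrl.observe()
def Tt(p,q):
    T=np.eye(4);T[:3,:3]=R.from_quat(q).as_matrix();T[:3,3]=p;return T
P={'w1':([.4694,-.2107,.1962],[1,.027,0,0],88,209),'w2':([.5071,-.2133,.0495],[1,.029,.001,.001],121,None),'w3':([.5547,-.2101,.0483],[1,.029,.001,0],124,None),'w4':([.5816,-.2088,.0489],[1,.029,.001,0],132,None),'w5':([.5837,-.2086,.0488],[1,.029,-.001,0],60+147/2,None),'w6':([.5877,-.2085,.0489],[1,.029,-.001,0],60+162/2,None)}
for k,(p,q,r,_) in P.items():
    x=ray(Tt(p,q)@Tc,i,328,r,.035); print(k,'far edge',x.round(4),'near face x',(x[0]-.07).round(4),'rel TCP',(x[0]-.07-p[0]).round(4))
for k,r in (('w3',15),('w4',69),('w5',60+22/2),('w6',60+39/2)):
    p,q=P[k][:2]; print(k,'rail end',ray(Tt(p,q)@Tc,i,328,r,.012).round(4))
for k,r in (('w3',67),('w4',60+117/2),('w5',60+124/2),('w6',60+138/2)):
    p,q=P[k][:2]; print(k,'stop face',ray(Tt(p,q)@Tc,i,328,r,.035).round(4))
print(R.from_quat(s['ee_rot']).as_matrix().round(4))
E
```

```text
[[ 0.001  0.968  0.252  0.068]
 [ 1.    -0.001 -0.001 -0.   ]
 [-0.     0.252 -0.968 -0.189]
 [ 0.     0.     0.     1.   ]]
w1 far edge [ 0.5886 -0.2087  0.035 ] near face x 0.5186 rel TCP 0.0492
w2 far edge [ 0.5887 -0.2111  0.035 ] near face x 0.5187 rel TCP 0.0116
w3 far edge [ 0.6348 -0.2079  0.035 ] near face x 0.5648 rel TCP 0.0101
w4 far edge [ 0.6577 -0.2069  0.035 ] near face x 0.5877 rel TCP 0.0061
w5 far edge [ 0.6589 -0.2067  0.035 ] near face x 0.5889 rel TCP 0.0052
w6 far edge [ 0.6591 -0.2069  0.035 ] near face x 0.5891 rel TCP 0.0014
w3 rail end [ 0.6928 -0.2046  0.012 ]
w4 rail end [ 0.6927 -0.205   0.012 ]
w5 rail end [ 0.6935 -0.2049  0.012 ]
w6 rail end [ 0.6931 -0.2051  0.012 ]
w3 stop face [ 0.6622 -0.2062  0.035 ]
w4 stop face [ 0.6644 -0.2065  0.035 ]
w5 stop face [ 0.6647 -0.2064  0.035 ]
w6 stop face [ 0.6652 -0.2065  0.035 ]
[[ 9.983e-01  5.750e-02 -1.900e-03]
 [ 5.750e-02 -9.983e-01 -6.000e-04]
 [-1.900e-03  5.000e-04 -1.000e+00]]
```

The carriage is held by the detent, 6 mm short of the stop. The tool has crept in relative to it with an odd upward force, so I'll back off, raise the fingertips and push again.

>>> servo_tool([
  [-0.2, 0, 0],
  [-0.2, 0, 0],
  [-0.1, 0, -0.2],
  [0, 0, -0.1],
  [0, 0, 0],
], twist=[0, 0, 0, 0, 0], claw=[-1, -1, -1, -1, -1])

```text
time_s: 10.87
tcp_pos: [0.569, -0.2095, 0.0613]
ee_rot: [1.0, 0.029, 0.001, 0.0]
force: [-0.2, 0.5, 0.1]
grip_width: 0.002
```

```bash
python3 - <<'E'
from h import *
s=ctrl.observe();print(s['time_s'],s['tcp_pos'],s['force'],s['torque'])
T,im=snap('wrist','w7.png')
T,im=snap('scene','s2.png')
a=cv2.resize(im[130:250,190:370,::-1],(800,533),interpolation=cv2.INTER_CUBIC)
cv2.imwrite('pics/s2c.png',cv2.convertScaleAbs(a,alpha=1.7))
E
```

```text
10.8667 [ 0.56902459 -0.20946726  0.06130438] [-0.18107029  0.47604702  0.13666213] [-0.03203169  0.14778594 -0.00849461]
```

View pics/w7.png

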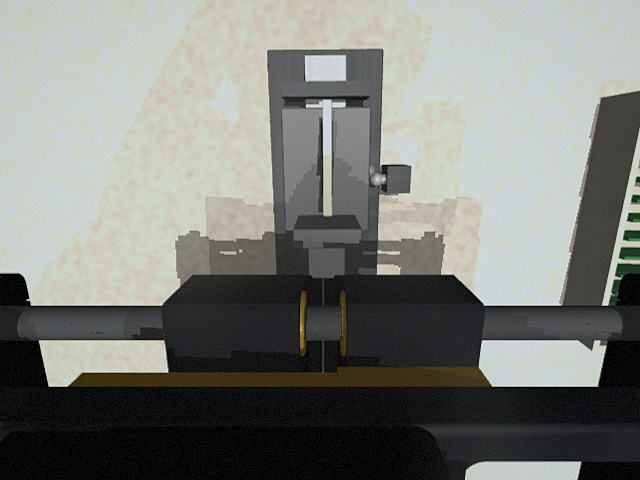

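View pics/s2c.png

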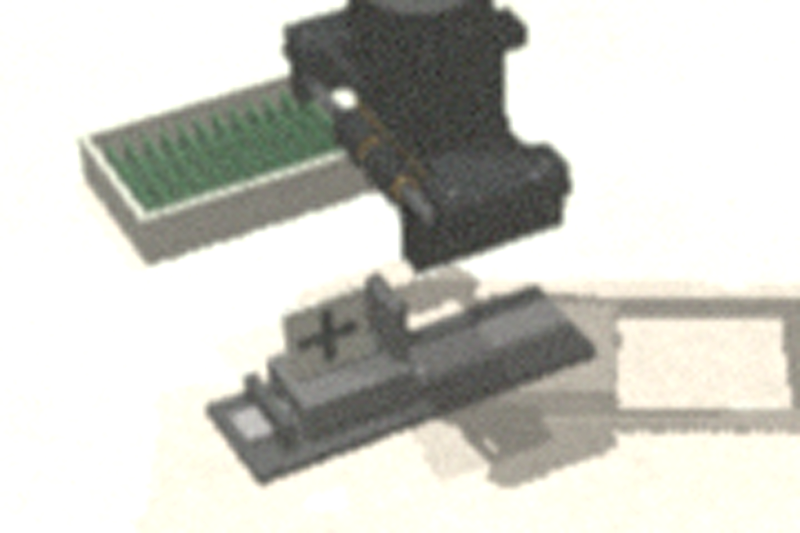

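```bash
python3 - <<'E'
from h import *
def proj(c,p,T=None):
    i=viewer.camera_info(c);T=T_cam(c) if T is None else T
    q=np.linalg.inv(T)@np.r_[p,1];f=240/np.tan(np.radians(i['fovy']/2))
    return np.array([i['cx']-f*q[0]/q[2], i['cy']+f*q[1]/q[2]])
s=ctrl.observe();t=np.array(s['tcp_pos'])
for dz in (0,.0187,.07): 
    a=proj('scene',t+[0,0,dz]); print('scene',dz,a,(a-[190,130])*[800/180,533/120])
    print('wrist',proj('wrist',t+[0,0,dz]))
a=proj('scene',[.594,-.209,.075]);print('tab top',(a-[190,130])*[800/180,533/120])
E
```

```text
scene 0 [286.07719121 196.21478479] [427.0097387  294.10400244]
wrist [323.11412851 276.69378051]
scene 0.0187 [285.92202144 190.40280939] [426.32009531 268.28914506]
wrist [323.18318839 289.53825353]
scene 0.07 [285.481565   173.90525234] [424.3625111 195.0124958]
wrist [323.46983042 342.85090841]
tab top [386.2726388  286.97638836]
```

```bash
python3 - <<'E'
import cv2
im=cv2.imread('pics/s2.png')[150:220,240:330]
cv2.imwrite('pics/z.png',cv2.convertScaleAbs(cv2.resize(im,None,fx=8,fy=8,interpolation=cv2.INTER_NEAREST),alpha=1.6))
E
```

```text
(no output)
```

View pics/z.png

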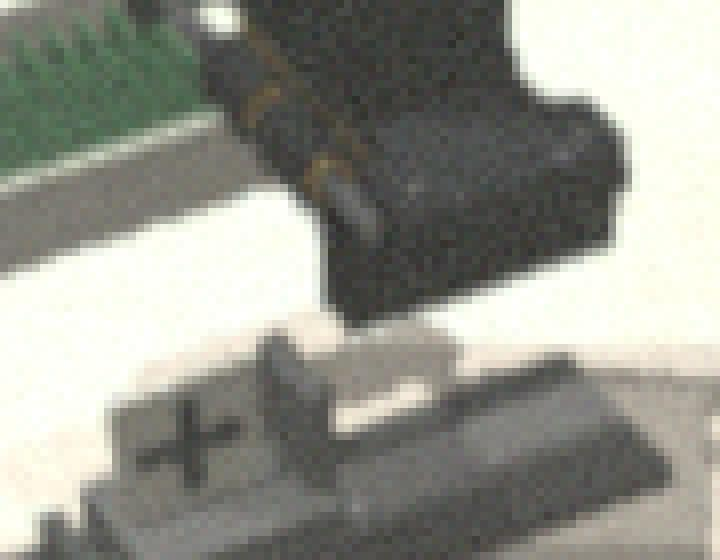

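```bash
python3 - <<'E'
from h import *
def proj(c,p):
    i=viewer.camera_info(c);T=T_cam(c)
    q=np.linalg.inv(T)@np.r_[p,1];f=240/np.tan(np.radians(i['fovy']/2))
    return np.array([i['cx']-f*q[0]/q[2], i['cy']+f*q[1]/q[2]])
s=ctrl.observe();t=np.array(s['tcp_pos'])
for z in (0,.02,.04,.07):
  for dx in (-.0375,-.0095,.0095,.0375):
    for dy in (-.095,.0,.015,.095): print(z,dx,dy,((proj('scene',t+[dx,dy,z])-[240,150])*8).round())
E
```

```text
0 -0.0375 -0.095 [349. 174.]
0 -0.0375 0.0 [476. 337.]
0 -0.0375 0.015 [497. 363.]
0 -0.0375 0.095 [613. 513.]
0 -0.0095 -0.095 [272. 197.]
0 -0.0095 0.0 [396. 361.]
0 -0.0095 0.015 [416. 389.]
0 -0.0095 0.095 [531. 540.]
0 0.0095 -0.095 [219. 212.]
0 0.0095 0.0 [341. 378.]
0 0.0095 0.015 [361. 406.]
0 0.0095 0.095 [474. 559.]
0 0.0375 -0.095 [140. 235.]
0 0.0375 0.0 [260. 403.]
0 0.0375 0.015 [279. 431.]
0 0.0375 0.095 [390. 586.]
0.02 -0.0375 -0.095 [348. 125.]
0.02 -0.0375 0.0 [475. 287.]
0.02 -0.0375 0.015 [497. 314.]
0.02 -0.0375 0.095 [614. 463.]
0.02 -0.0095 -0.095 [270. 147.]
0.02 -0.0095 0.0 [395. 312.]
0.02 -0.0095 0.015 [416. 339.]
0.02 -0.0095 0.095 [531. 490.]
0.02 0.0095 -0.095 [216. 163.]
0.02 0.0095 0.0 [340. 328.]
0.02 0.0095 0.015 [360. 356.]
0.02 0.0095 0.095 [474. 509.]
0.02 0.0375 -0.095 [136. 186.]
0.02 0.0375 0.0 [257. 354.]
0.02 0.0375 0.015 [277. 381.]
0.02 0.0375 0.095 [389. 536.]
0.04 -0.0375 -0.095 [346.  75.]
0.04 -0.0375 0.0 [475. 236.]
0.04 -0.0375 0.015 [496. 263.]
0.04 -0.0375 0.095 [615. 412.]
0.04 -0.0095 -0.095 [267.  97.]
0.04 -0.0095 0.0 [394. 261.]
0.04 -0.0095 0.015 [415. 288.]
0.04 -0.0095 0.095 [531. 439.]
0.04 0.0095 -0.095 [213. 113.]
0.04 0.0095 0.0 [338. 278.]
0.04 0.0095 0.015 [359. 305.]
0.04 0.0095 0.095 [474. 457.]
0.04 0.0375 -0.095 [133. 136.]
0.04 0.0375 0.0 [255. 303.]
0.04 0.0375 0.015 [275. 330.]
0.04 0.0375 0.095 [388. 485.]
0.07 -0.0375 -0.095 [344.  -2.]
0.07 -0.0375 0.0 [475. 159.]
0.07 -0.0375 0.015 [496. 185.]
0.07 -0.0375 0.095 [617. 334.]
0.07 -0.0095 -0.095 [264.  20.]
0.07 -0.0095 0.0 [392. 183.]
0.07 -0.0095 0.015 [413. 210.]
0.07 -0.0095 0.095 [532. 360.]
0.07 0.0095 -0.095 [209.  36.]
0.07 0.0095 0.0 [335. 200.]
0.07 0.0095 0.015 [356. 227.]
0.07 0.0095 0.095 [473. 379.]
0.07 0.0375 -0.095 [127.  58.]
0.07 0.0375 0.0 [251. 224.]
0.07 0.0375 0.015 [271. 252.]
0.07 0.0375 0.095 [386. 406.]
```

```bash
python3 - <<'E'
from h import *
i=viewer.camera_info('wrist');T=T_cam('wrist')
im=cv2.imread('pics/w7.png')[80:285,250:430]
cv2.imwrite('pics/z.png',cv2.convertScaleAbs(cv2.resize(im,None,fx=4,fy=2.9,interpolation=cv2.INTER_NEAREST),alpha=1.6))
print('far',ray(T,i,328,107,.035),'tab near top',ray(T,i,328,230,.075),'tab far top',ray(T,i,328,215,.075))
print('plate',ray(T,i,328,98,.085),ray(T,i,328,215,.085),'stop',ray(T,i,328,95,.035))
E
```

```text
far [ 0.6587496  -0.20676722  0.035     ] tab near top [ 0.59837741 -0.20993571  0.075     ] tab far top [ 0.60575701 -0.20947632  0.075     ]
plate [ 0.65720779 -0.206126    0.085     ] [ 0.60754239 -0.20921774  0.085     ] stop [ 0.66491774 -0.20638325  0.035     ]
```

View pics/z.png

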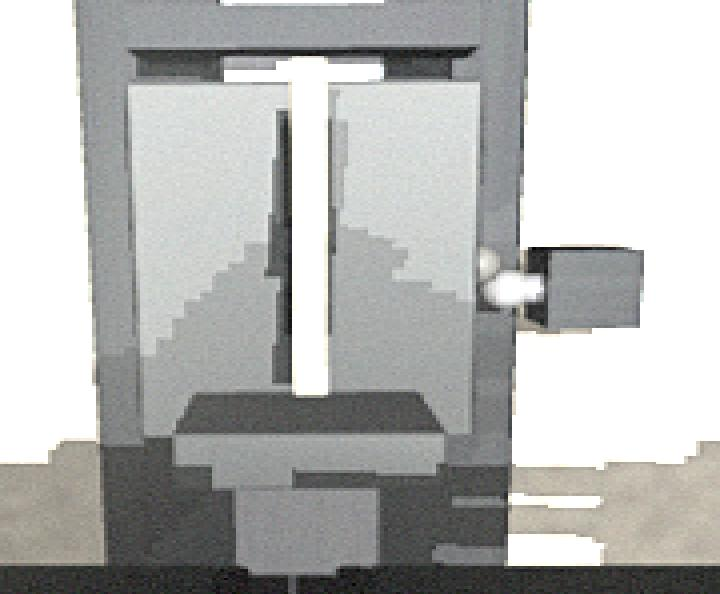

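```bash
python3 - <<'E'
from h import *
i=viewer.camera_info('wrist');T=T_cam('wrist')
print(T[:3,3])
for z in (.008,.012,.015): print('white far end',z,ray(T,i,310,80+68/2.9,z),'white near',ray(T,i,310,80+80/2.9,z))
for z in (.015,.02,.03,.035,.04): print('dark/stop top',z,ray(T,i,310,80+50/2.9,z),'stop far',ray(T,i,310,80+2/2.9,z))
print('bump',ray(T,i,250+490/4,80+262/2.9,.025),'plunger',ray(T,i,250+512/4,80+287/2.9,.025))
T,im=snap('top','t2.png')
a=im[190:290,360:430,::-1]
b=cv2.imread('pics/top0.png')[190:290,360:430]
cv2.imwrite('pics/z2.png',cv2.convertScaleAbs(cv2.resize(np.hstack([b,a]),None,fx=5.7,fy=5.7,interpolation=cv2.INTER_CUBIC),alpha=1.8))
E
```

```text
[ 0.63689659 -0.20496627  0.24941488]
white far end 0.008 [ 0.66291555 -0.19575012  0.008     ] white near [ 0.66050518 -0.19587037  0.008     ]
white far end 0.012 [ 0.66248445 -0.19590282  0.012     ] white near [ 0.66011401 -0.19602108  0.012     ]
white far end 0.015 [ 0.66216112 -0.19601735  0.015     ] white near [ 0.65982063 -0.19613411  0.015     ]
dark/stop top 0.015 [ 0.66564855 -0.19584336  0.015     ] stop far [ 0.67481407 -0.19538611  0.015     ]
dark/stop top 0.02 [ 0.66503528 -0.19603795  0.02      ] stop far [ 0.6740053  -0.19559045  0.02      ]
dark/stop top 0.03 [ 0.66380873 -0.19642713  0.03      ] stop far [ 0.67238776 -0.19599914  0.03      ]
dark/stop top 0.035 [ 0.66319546 -0.19662172  0.035     ] stop far [ 0.671579   -0.19620348  0.035     ]
dark/stop top 0.04 [ 0.66258219 -0.19681631  0.04      ] stop far [ 0.67077023 -0.19640782  0.04      ]
bump [ 0.62552657 -0.23577788  0.025     ] plunger [ 0.62061936 -0.23957112  0.025     ]
```

View pics/z2.png

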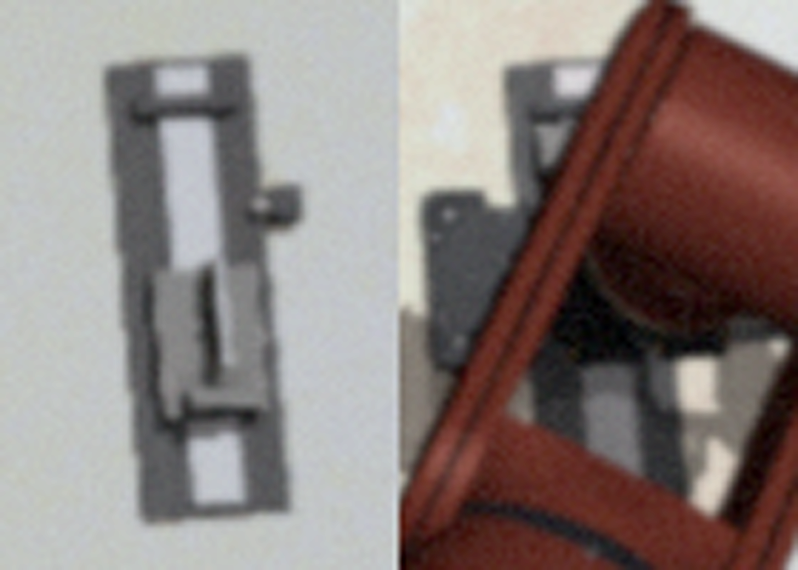

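>>> servo_tool([
  [0.1, 0, 0],
  [0.1, 0, 0],
  [0.05, 0, 0],
  [0.05, 0, 0],
  [0, 0, 0],
], twist=[0, 0, 0, 0, 0], claw=[-1, -1, -1, -1, -1])

```text
time_s: 11.43
tcp_pos: [0.5812, -0.2083, 0.06]
ee_rot: [1.0, 0.029, -0.0, -0.0]
force: [0.9, 0.6, 0.5]
grip_width: 0.003
```

>>> servo_tool([
  [0.05, 0, 0],
  [0.05, 0, 0],
], twist=[0, 0], claw=[-1, -1])

```text
time_s: 11.6
tcp_pos: [0.5847, -0.2082, 0.06]
ee_rot: [1.0, 0.029, -0.0, -0.0]
force: [-0.4, 0.4, 0.5]
grip_width: 0.002
```

>>> servo_tool([
  [0.05, 0, 0],
  [0.05, 0, 0],
], twist=[0, 0], claw=[-1, -1])

```text
time_s: 11.77
tcp_pos: [0.5889, -0.208, 0.0602]
ee_rot: [1.0, 0.029, -0.0, 0.0]
force: [0.1, 0.1, -0.4]
grip_width: 0.002
```

```bash
python3 - <<'E'
from h import *
s=ctrl.observe();print(s['time_s'],s['tcp_pos'],s['force'],s['torque'])
T,im=snap('wrist','w8.png')
i=viewer.camera_info('wrist')
b=im[60:285,250:430,::-1]
cv2.imwrite('pics/z.png',cv2.convertScaleAbs(cv2.resize(b,None,fx=4,fy=2.6,interpolation=cv2.INTER_NEAREST),alpha=1.6))
E
```

```text
11.7667 [ 0.58885852 -0.20800409  0.06016054] [ 0.08803567  0.13245676 -0.38632295] [-0.04682024  0.13595423  0.00994213]
```

View pics/z.png

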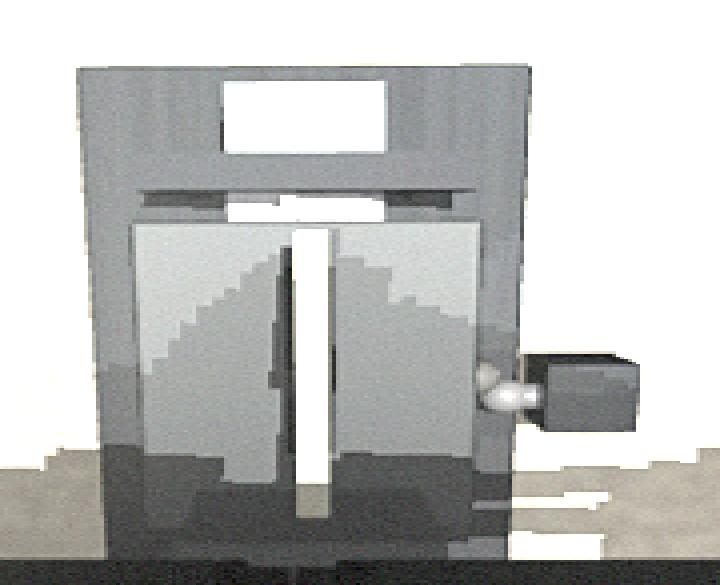

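>>> servo_tool([
  [0.04, 0, 0],
  [0.04, 0, 0],
  [0, 0, 0],
], twist=[0, 0, 0], claw=[-1, -1, -1])

```text
time_s: 12.07
tcp_pos: [0.5922, -0.2078, 0.0602]
ee_rot: [1.0, 0.029, 0.0, 0.0]
force: [0.0, -0.4, -0.4]
grip_width: 0.006
```

```bash
python3 - <<'E'
from h import *
s=ctrl.observe();print(s['time_s'],s['tcp_pos'],s['force'],s['torque'])
T,im=snap('wrist','w9.png')
b=im[60:285,250:430,::-1]
cv2.imwrite('pics/z.png',cv2.convertScaleAbs(cv2.resize(b,None,fx=4,fy=2.6,interpolation=cv2.INTER_NEAREST),alpha=1.6))
E
```

```text
12.0667 [ 0.5921605  -0.2078267   0.06017668] [ 0.0490372  -0.41576986 -0.37460175] [-0.0757922   0.10335802 -0.01639138]
```

View pics/z.png

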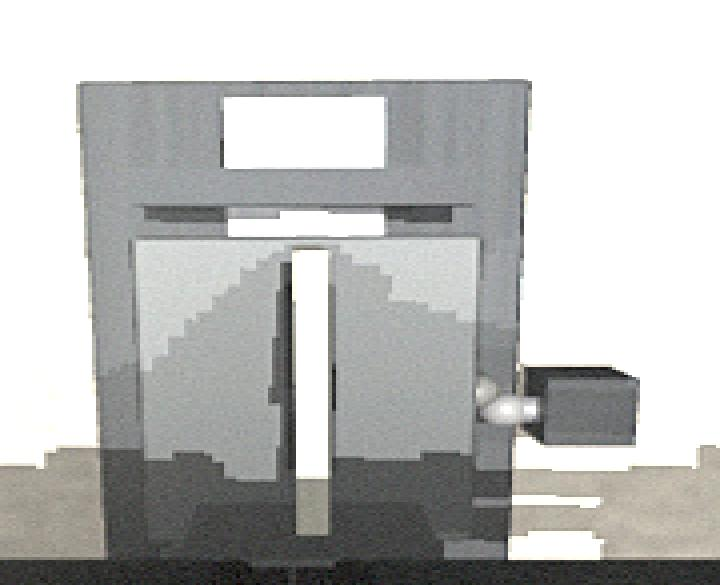

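No contact though the TCP reads inside the tab's span. The fingertips must be riding above the tab, so the real finger end sits about 25 mm higher than the TCP reading. That fits the earlier upward force and sliding. I'll back off, go lower and check the scale.

>>> servo_tool([
  [-0.2, 0, -0.1],
  [-0.3, 0, 0],
  [-0.3, 0, 0],
  [-0.1, 0, 0.1],
  [0, 0, 0.3],
  [0, 0, 0.3],
  [0, 0, 0.1],
  [0, 0, 0],
], twist=[0, 0, 0, 0, 0, 0, 0, 0], claw=[-1, -1, -1, -1, -1, -1, -1, -1])

```text
time_s: 12.78
tcp_pos: [0.5545, -0.2089, 0.0295]
ee_rot: [1.0, 0.029, -0.002, -0.001]
force: [-0.6, 0.6, 0.4]
grip_width: 0.007
```

```bash
python3 - <<'E'
from h import *
s=ctrl.observe();print(s['time_s'],s['tcp_pos'],s['force'],s['torque'])
T,im=snap('wrist','w10.png')
T,im=snap('scene','s3.png')
b=im[150:220,240:330,::-1]
cv2.imwrite('pics/z.png',cv2.convertScaleAbs(cv2.resize(b,None,fx=8,fy=8,interpolation=cv2.INTER_NEAREST),alpha=1.6))
E
```

```text
12.7833 [ 0.55452208 -0.20893697  0.02946979] [-0.55374615  0.59813129  0.3600225 ] [-0.04692251  0.15900001  0.02084781]
```

View pics/z.png

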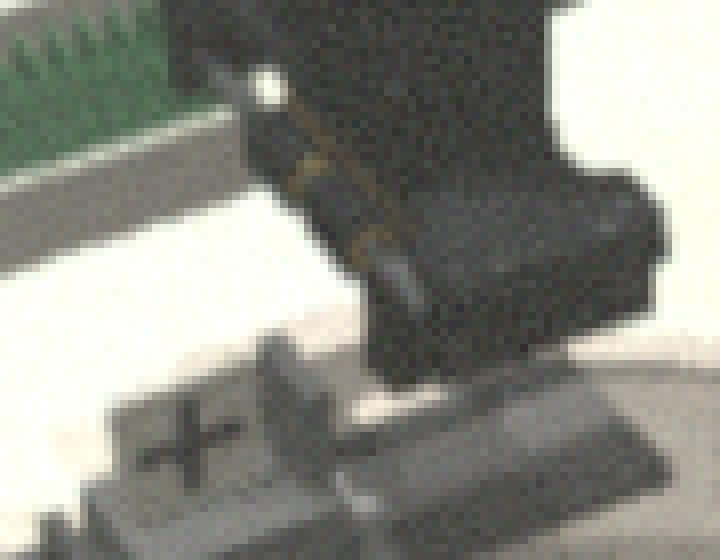

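View pics/w10.png

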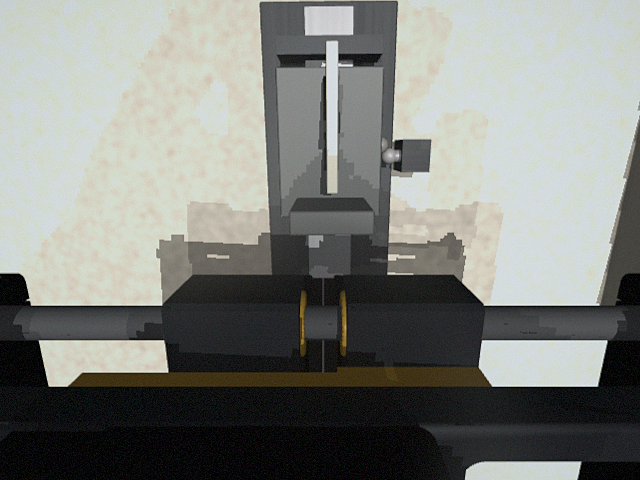

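>>> servo_tool([
  [0.15, 0, 0],
  [0.15, 0, 0],
  [0.1, 0, 0],
  [0.05, 0, 0],
  [0.05, 0, 0],
  [0, 0, 0],
], twist=[0, 0, 0, 0, 0, 0], claw=[-1, -1, -1, -1, -1, -1])

```text
time_s: 13.38
tcp_pos: [0.5765, -0.2087, 0.0323]
ee_rot: [1.0, 0.029, 0.0, 0.0]
force: [-0.6, 0.7, -0.2]
grip_width: 0.008
```

>>> servo_tool([
  [0.05, 0, 0],
  [0.05, 0, 0],
  [0, 0, 0],
], twist=[0, 0, 0], claw=[-1, -1, -1])

```text
time_s: 13.63
tcp_pos: [0.5789, -0.2085, 0.032]
ee_rot: [1.0, 0.029, -0.001, -0.0]
force: [-4.3, 1.3, 2.8]
grip_width: 0.006
```

```bash
python3 - <<'E'
from h import *
s=ctrl.observe();print(s['time_s'],s['tcp_pos'],s['force'],s['torque'])
T,im=snap('wrist','w11.png')
b=im[20:285,250:430,::-1]
cv2.imwrite('pics/z.png',cv2.convertScaleAbs(cv2.resize(b,None,fx=4,fy=2.2,interpolation=cv2.INTER_NEAREST),alpha=1.6))
E
```

```text
13.6333 [ 0.5788611  -0.20848057  0.03204256] [-4.2920993   1.25389762  2.77622062] [-7.63764874e-04  8.29792554e-01  2.15332167e-02]
```

View pics/z.png

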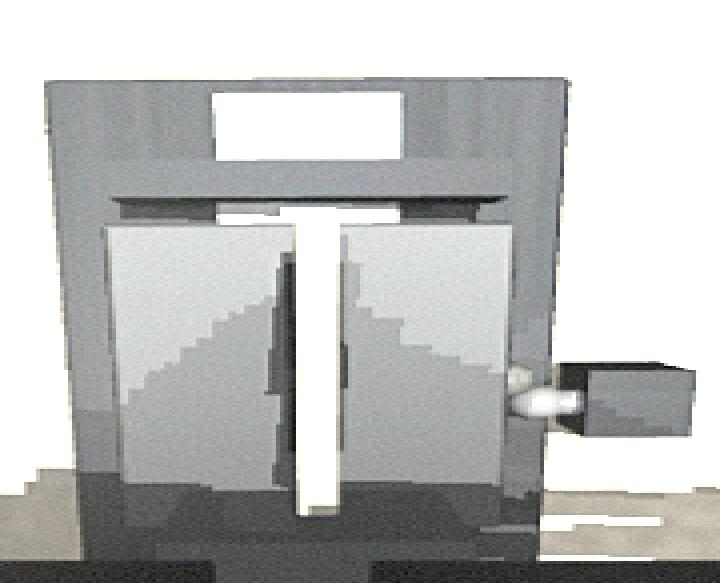

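Proper contact now (TCP 0.579, 4.3 N). Pushing on through the detent.

>>> servo_tool([
  [0.05, 0, 0],
  [0.05, 0, 0],
  [0, 0, 0],
], twist=[0, 0, 0], claw=[-1, -1, -1])

```text
time_s: 13.93
tcp_pos: [0.579, -0.2084, 0.032]
ee_rot: [1.0, 0.029, -0.005, -0.001]
force: [-20.1, -0.8, 14.8]
grip_width: 0.011
```

>>> servo_tool([
  [0.05, 0, 0],
  [0, 0, 0],
], twist=[0, 0], claw=[-1, -1])

```text
time_s: 14.1
tcp_pos: [0.5791, -0.2084, 0.0321]
ee_rot: [1.0, 0.029, -0.007, -0.001]
force: [-27.1, -0.5, 19.7]
grip_width: 0.003
```

```bash
python3 - <<'E'
from h import *
s=ctrl.observe();print(s['time_s'],s['tcp_pos'],s['force'],s['torque'])
T,im=snap('wrist','w12.png')
b=im[20:285,250:430,::-1]
cv2.imwrite('pics/z.png',cv2.convertScaleAbs(cv2.resize(b,None,fx=4,fy=2.2,interpolation=cv2.INTER_NEAREST),alpha=1.6))
E
```

```text
14.1 [ 0.5790757  -0.20838144  0.03205023] [-27.09878679  -0.51711561  19.73512197] [-0.12729486  4.69661118  0.05786346]
```

View pics/z.png

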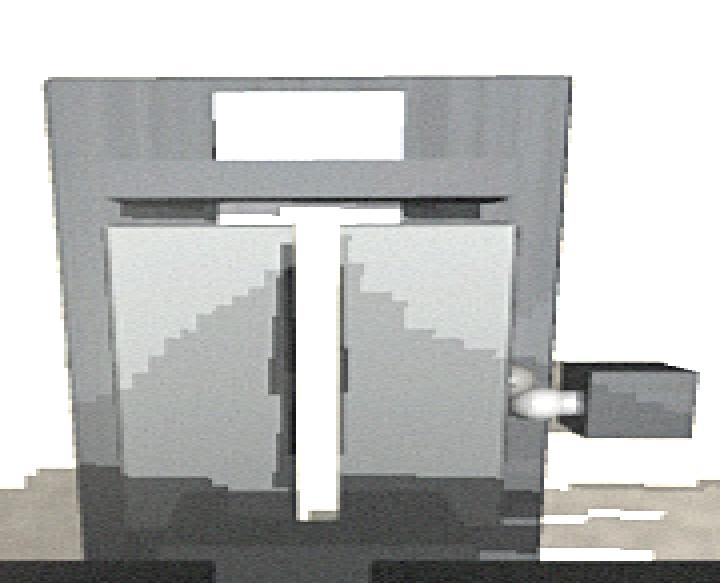

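```bash
python3 - <<'E'
from h import *
i=viewer.camera_info('wrist');T=T_cam('wrist')
r=20+226/2.2
a=ray(T,i,250+108/4,r,.035);b=ray(T,i,250+514/4,r,.035);print(a,b,np.linalg.norm(a-b), T[:3,3])
print('bump',ray(T,i,250+520/4,20+378/2.2,.025),'pl',ray(T,i,250+540/4,20+404/2.2,.025))
E
```

```text
[ 0.65725947 -0.18158415  0.035     ] [ 0.6601253  -0.23012293  0.035     ] 0.04862330977231831 [ 0.64977094 -0.20432921  0.21979904]
bump [ 0.62603434 -0.23577377  0.025     ] pl [ 0.61990782 -0.23907533  0.025     ]
```

>>> servo_tool([
  [-0.15, 0, 0],
  [-0.3, 0, 0],
  [-0.3, 0, 0],
  [0, 0, -0.5],
  [0, 0, -0.8],
  [0, 0, -0.8],
  [0, 0, -0.8],
  [0, 0, -0.8],
  [0, 0, -0.5],
  [0, 0, 0],
], twist=[0, 0, 0, 0, 0, 0, 0, 0, 0, 0], claw=[-1, -1, -1, -1, -1, -1, -1, -1, -1, -1])

```text
time_s: 14.98
tcp_pos: [0.5593, -0.2115, 0.2069]
ee_rot: [1.0, 0.029, 0.005, 0.003]
force: [1.4, -0.0, 1.2]
grip_width: 0.006
```

```bash
python3 - <<'E'
from h import *
s=ctrl.observe();print(s['time_s'],s['tcp_pos'],s['force'],s['joint_pos'])
T,im=snap('wrist','w13.png')
b=im[:,200:440,::-1]
for n in ['tab','cross']:
  for d in viewer.pinpoint('wrist',n)[:2]: print(n,round(d['confidence'],2),w(T,d['at']).round(4))
E
```

```text
14.9833 [ 0.55934986 -0.21149431  0.20690521] [ 1.41763976 -0.02349556  1.1551031 ] [-4.93539673e-01  1.39669255e-01  1.59819381e+00  3.71470745e-04
  1.39253691e+00  1.01961810e+00]
tab 0.58 [ 0.5952 -0.2103  0.0561]
cross 0.76 [ 0.6367 -0.203   0.0553]
```

View pics/w13.png

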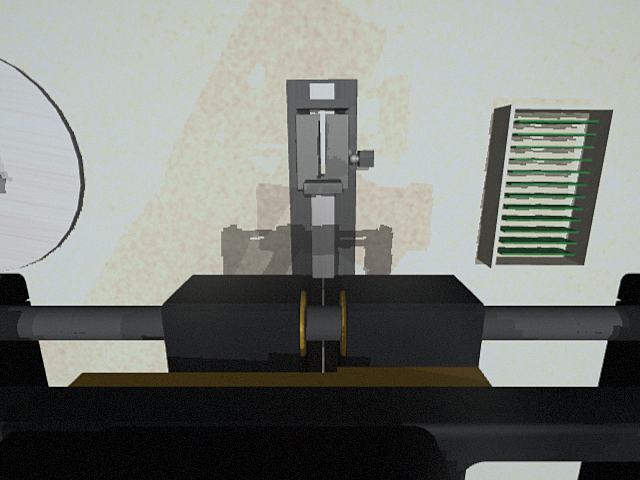

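The carriage is home. 27 N did not move it, the bump is 6 mm past the plunger, and it has stayed put since the detent. My estimate of the cross is (0.632, -0.208). Next I'll go over the mirror station with the jaws opening.

>>> servo_tool([
  [-0.05, -0.35, -0.1],
  [-0.1, -0.7, -0.1],
  [-0.1, -0.7, -0.1],
  [-0.1, -0.7, -0.1],
  [-0.1, -0.7, -0.1],
  [-0.1, -0.7, -0.1],
  [-0.1, -0.7, -0.1],
  [-0.1, -0.7, -0.1],
  [-0.1, -0.7, -0.1],
  [-0.1, -0.7, -0.1],
  [-0.1, -0.7, -0.1],
  [-0.1, -0.7, -0.1],
  [-0.1, -0.7, -0.1],
  [-0.1, -0.5, 0],
  [-0.1, -0.25, 0],
  [0, 0, 0],
  [0, 0, 0],
], twist=[0, 0, 0, 0, 0, 0, 0, 0, 0, 0, 0, 0, 0, 0, 0, 0, 0], claw=[-1, -1, 1, 1, 1, 1, 1, 1, 1, 1, 1, 1, 1, 1, 1, 1, 1])

```text
time_s: 16.55
tcp_pos: [0.4753, 0.1661, 0.2511]
ee_rot: [1.0, 0.029, -0.001, 0.0]
force: [0.8, -0.3, -0.1]
grip_width: 0.986
```

```bash
python3 - <<'E'
from h import *
s=ctrl.observe();print(s['time_s'],s['tcp_pos'],R.from_quat(s['ee_rot']).as_matrix()[:,0].round(3),s['joint_pos'])
T,im=snap('wrist','w14.png')
for n in ['pivot','lens','post','sight']:
  for d in viewer.pinpoint('wrist',n)[:2]: print(n,round(d['confidence'],2),w(T,d['at']).round(4))
T,im=snap('scene','s4.png')
for n in ['cross','tab']:
  for d in viewer.pinpoint('scene',n)[:2]: print('scene',n,round(d['confidence'],2),w(T,d['at']).round(4))
T,im=snap('top','t4.png')
for n in ['cross','tab']:
  for d in viewer.pinpoint('top',n)[:2]: print('top',n,round(d['confidence'],2),w(T,d['at']).round(4))
E
```

```text
16.55 [0.47531422 0.16609055 0.25108574] [ 0.998  0.059 -0.002] [ 1.79823909e-01 -1.04503866e-01  1.76325359e+00 -5.45500534e-04
  1.48470804e+00  1.69169849e+00]
pivot 0.86 [0.5866 0.1556 0.0587]
post 0.85 [0.5082 0.1649 0.1291]
sight 0.57 [0.5855 0.1553 0.0609]
scene cross 0.81 [ 0.6318 -0.2086  0.0606]
scene tab 0.87 [ 0.5969 -0.2101  0.0532]
top cross 0.58 [ 0.6315 -0.2077  0.0563]
top tab 0.9 [ 0.5907 -0.2082  0.0558]
top tab 0.56 [0.5902 0.1531 0.0585]
```

View pics/w14.png

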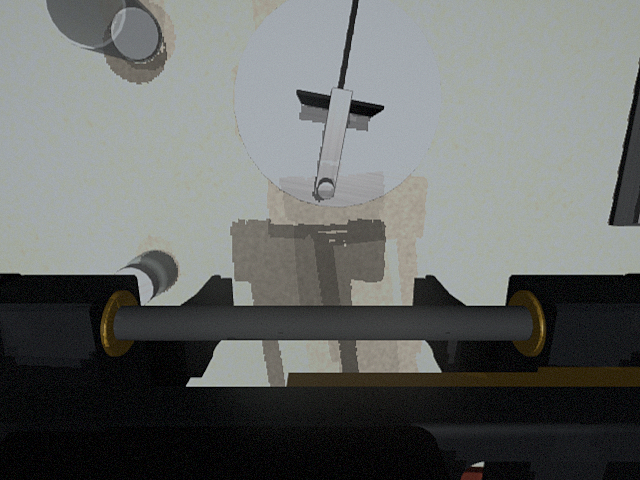

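View pics/s4.png

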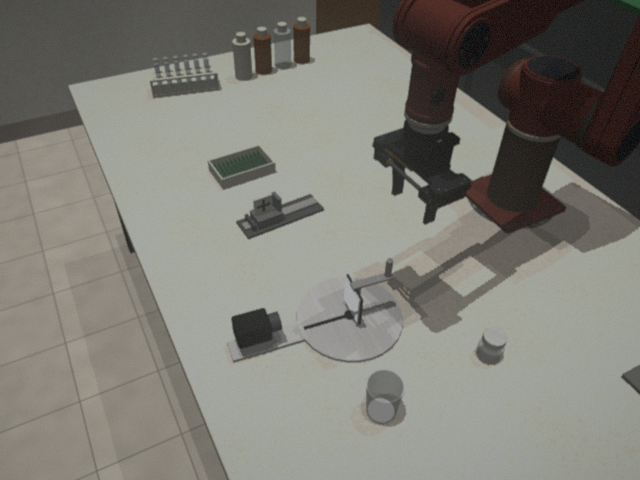

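View pics/t4.png

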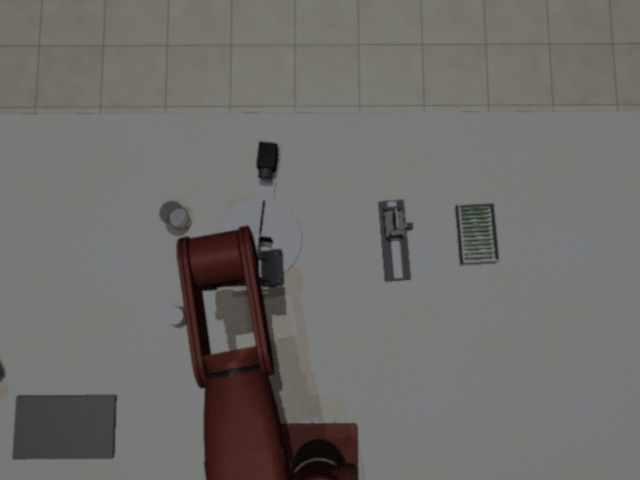

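```bash
python3 - <<'E'
import cv2
im=cv2.imread('pics/w14.png')[0:215,225:450]
cv2.imwrite('pics/z.png',cv2.convertScaleAbs(cv2.resize(im,None,fx=3.5,fy=2.75,interpolation=cv2.INTER_CUBIC),alpha=1.3))
E
```

```text
(no output)
```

View pics/z.png

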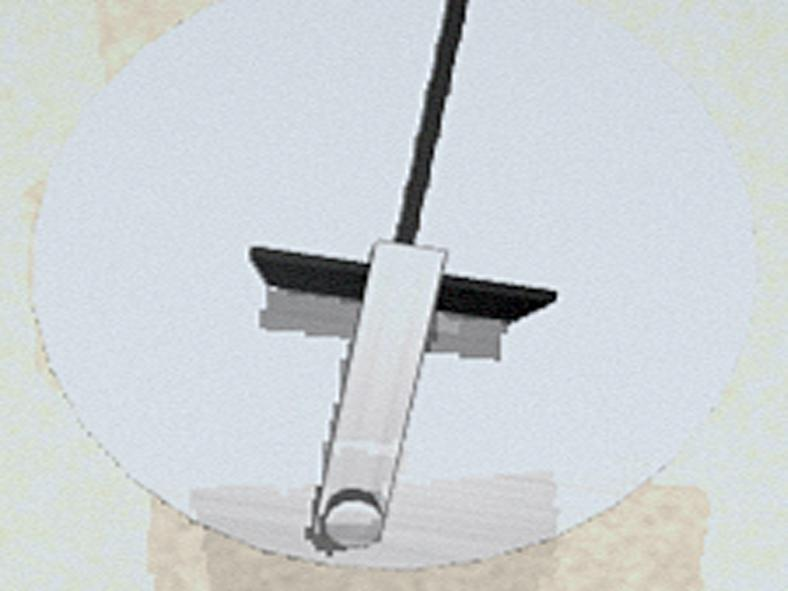

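```bash
python3 - <<'E'
from h import *
from scipy.optimize import least_squares
i=viewer.camera_info('wrist');T=T_cam('wrist')
g=lambda x,y,z: ray(T,i,225+x/3.5,y/2.75,z)
pts=np.array([g(x,y,.008) for x,y in [(32,275),(755,265),(395,568),(100,90),(690,100),(185,20),(600,20),(90,440),(710,420),(200,520),(600,520)]])
r=least_squares(lambda p:np.hypot(pts[:,0]-p[0],pts[:,1]-p[1])-p[2],[.59,.155,.115]);print(r.x.round(4),(r.fun*1000).round(1))
p=g(353,520,.151);print('post',p)
a,b=g(405,240,.014),g(455,0,.014);print('needle ang',np.arctan2(*(b-a)[[1,0]]),a,b)
a,b=g(379,520,.106),g(412,300,.106);a=(g(330,470,.106)+g(396,480,.106))/2;b=(g(373,255,.106)+g(444,265,.106))/2;print('crank ang',np.arctan2(*(b-a)[[1,0]]))
d=p[:2]-r.x[:2];print('post rel',np.hypot(*d),np.arctan2(-d[1],-d[0]))
a,b=g(252,250,.099),g(556,292,.099);d=b-a;print('mirror',a,b,np.linalg.norm(d),np.arctan2(d[0],-d[1]))
# aggregated
E
```

```text
[0.5904 0.1563 0.1145] [-0.1 -0.1 -1.3  0.8 -1.6  0.7 -0.6  1.   1.5 -2.   1.7]
post [0.51275962 0.16569615 0.151     ]
needle ang -0.10399539043248887 [0.60830641 0.15416736 0.014     ] [0.69222448 0.14540867 0.014     ]
crank ang -0.10522207164080256
post rel 0.07818305008543382 -0.1203839375215591
mirror [0.59041353 0.19505537 0.099     ] [0.58235209 0.11845257 0.099     ] 0.07702581175287054 -0.10485096029272119
```

The station angle is -0.104 rad (needle, crank and mirror edge agree) and the pivot is about (0.590, 0.1555). The mirror angle needed is about 0.676. Descending over the post now.

>>> servo_tool([
  [0.3, 0.03, 0],
  [0.4, 0.04, 0],
  [0.2, 0.02, 0.2],
  [0, 0, 0.7],
  [0, 0, 0.8],
  [0, 0, 0.8],
  [0, 0, 0.5],
  [0, 0, 0.3],
  [0, 0, 0.1],
  [0, 0, 0],
], twist=[0, 0, 0, 0, 0, 0, 0, 0, 0, 0], claw=[1, 1, 1, 1, 1, 1, 1, 1, 1, 1])

```text
time_s: 17.93
tcp_pos: [0.5118, 0.1645, 0.1153]
ee_rot: [1.0, 0.029, -0.001, 0.0]
force: [0.4, 0.3, 0.3]
grip_width: 1.002
```

```bash
python3 - <<'E'
from h import *
s=ctrl.observe();print(s['time_s'],s['tcp_pos'],s['force'])
T,im=snap('wrist','w15.png')
T,im=snap('scene','s5.png')
b=im[180:380,250:510,::-1]
cv2.imwrite('pics/z.png',cv2.convertScaleAbs(cv2.resize(b,None,fx=3,fy=3,interpolation=cv2.INTER_CUBIC),alpha=1.6))
E
```

```text
17.9333 [0.51175528 0.16450639 0.11529361] [0.40895308 0.31476026 0.31672266]
```

View pics/w15.png

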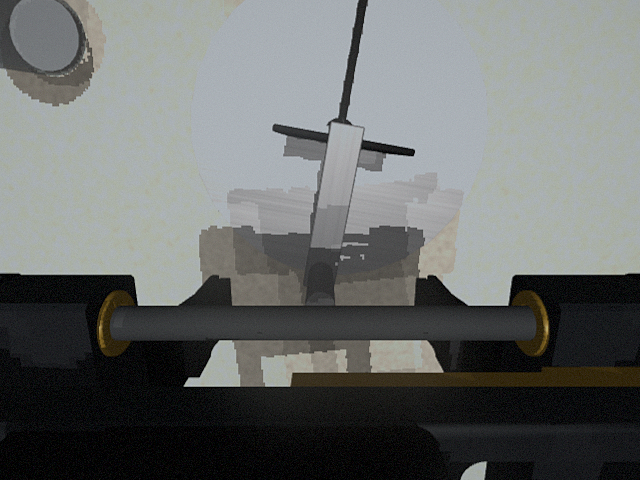

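View pics/z.png

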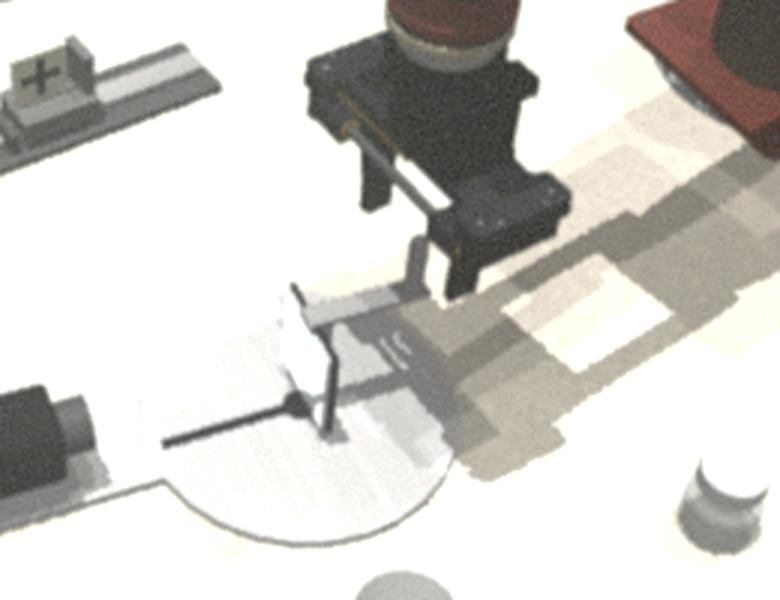

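```bash
python3 - <<'E'
from h import *
def proj(c,p):
    i=viewer.camera_info(c);T=T_cam(c)
    q=np.linalg.inv(T)@np.r_[p,1];f=240/np.tan(np.radians(i['fovy']/2))
    return np.array([i['cx']-f*q[0]/q[2], i['cy']+f*q[1]/q[2]])
for z in (.115,.13,.14):
  for dy in (-.058,-.0435,.0435,.058): print(z,dy,((proj('scene',[.5118,.1645+dy,z])-[250,180])*3).round())
print('posttop',(proj('scene',[.5115,.1645,.151])-[250,180])*3)
E
```

```text
0.115 -0.058 [368. 220.]
0.115 -0.0435 [379. 233.]
0.115 0.0435 [447. 315.]
0.115 0.058 [459. 330.]
0.13 -0.058 [370. 205.]
0.13 -0.0435 [381. 218.]
0.13 0.0435 [450. 300.]
0.13 0.058 [462. 315.]
0.14 -0.058 [371. 195.]
0.14 -0.0435 [382. 208.]
0.14 0.0435 [451. 290.]
0.14 0.058 [464. 305.]
posttop [418.11726605 236.56099577]
```

The picture puts the finger ends about 20 mm above the reported TCP, as I felt at the tab. I'll go 20 mm lower and close.

>>> servo_tool([
  [0, 0, 0.2],
  [0, 0, 0.2],
  [0, 0, 0.1],
  [0, 0, 0],
], twist=[0, 0, 0, 0], claw=[1, 1, 1, 1])

```text
time_s: 18.37
tcp_pos: [0.5114, 0.1645, 0.0949]
ee_rot: [1.0, 0.029, -0.001, 0.0]
force: [-0.2, 0.1, -0.3]
grip_width: 1.0
```

>>> servo_tool([
  [0, 0, 0],
  [0, 0, 0],
  [0, 0, 0],
  [0, 0, 0],
  [0, 0, 0],
  [0, 0, 0],
  [0, 0, 0],
  [0, 0, 0],
], twist=[0, 0, 0, 0, 0, 0, 0, 0], claw=[-1, -1, -1, -1, -1, -1, -1, -1], squeeze=25)

```text
time_s: 19.03
tcp_pos: [0.5123, 0.1646, 0.0962]
ee_rot: [1.0, 0.029, 0.0, -0.0]
force: [0.2, -1.0, 0.9]
grip_width: 0.479
```

```bash
python3 - <<'E'
from h import *
s=ctrl.observe();print(s['time_s'],s['tcp_pos'],s['force'],s['grip_width']*87)
T,im=snap('scene','s6.png')
b=im[180:380,250:510,::-1]
cv2.imwrite('pics/z.png',cv2.convertScaleAbs(cv2.resize(b,None,fx=3,fy=3,interpolation=cv2.INTER_CUBIC),alpha=1.6))
E
```

```text
19.0333 [0.51232614 0.16462281 0.09619148] [ 0.15332697 -1.00746808  0.91096157] 41.66671523468559
```

View pics/z.png

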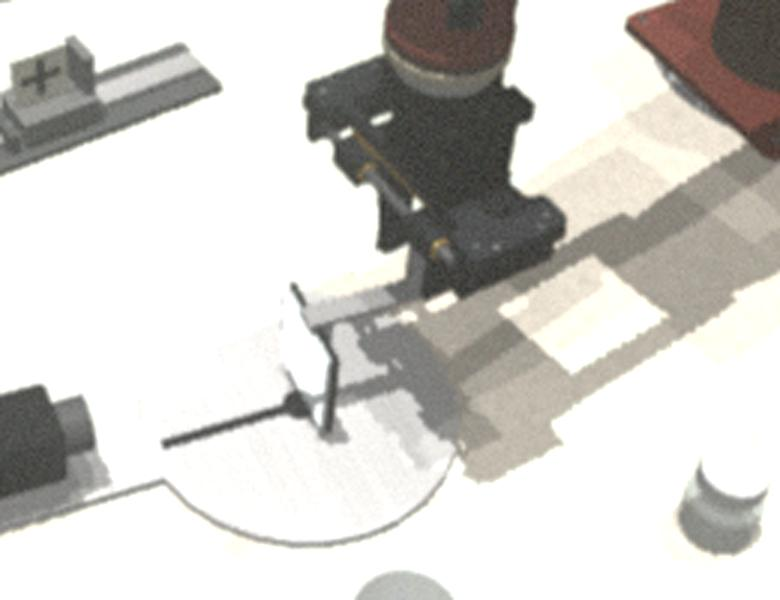

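Still closing (42 mm). A few more rows.

>>> servo_tool([
  [0, 0, 0],
  [0, 0, 0],
  [0, 0, 0],
  [0, 0, 0],
  [0, 0, 0],
  [0, 0, 0],
  [0, 0, 0],
  [0, 0, 0],
  [0, 0, 0],
], twist=[0, 0, 0, 0, 0, 0, 0, 0, 0], claw=[-1, -1, -1, -1, -1, -1, -1, -1, -1])

```text
time_s: 19.83
tcp_pos: [0.5122, 0.1651, 0.0961]
ee_rot: [1.0, 0.029, -0.0, -0.0]
force: [-0.2, 5.9, 0.0]
grip_width: 0.151
```

Holding the post (13 mm opening). Turning along the arc by about 0.68 rad.

>>> servo_tool([
  [0.035, -0.165, 0],
  [0.048, -0.162, 0],
  [0.062, -0.157, 0],
  [0.075, -0.151, 0],
  [0.087, -0.145, 0],
  [0.099, -0.137, 0],
  [0.11, -0.128, 0],
  [0.12, -0.118, 0],
  [0, 0, 0],
  [0, 0, 0],
], twist=[0, 0, 0, 0, 0, 0, 0, 0, 0, 0], claw=[-1, -1, -1, -1, -1, -1, -1, -1, -1, -1])

```text
time_s: 20.67
tcp_pos: [0.5352, 0.2131, 0.0959]
ee_rot: [1.0, 0.029, -0.0, -0.0]
force: [-1.6, -1.9, 0.5]
grip_width: 0.151
```

```bash
python3 - <<'E'
from h import *
s=ctrl.observe();print(s['time_s'],s['tcp_pos'],s['force'],s['grip_width']*87,s['joint_pos'])
T,im=snap('wrist','w16.png')
for n in ['pivot','post','sight']:
  for d in viewer.pinpoint('wrist',n)[:2]: print(n,round(d['confidence'],2),w(T,d['at']).round(4),d.keys())
T,im=snap('scene','s7.png')
for n in ['pivot','sight','cross']:
  for d in viewer.pinpoint('scene',n)[:1]: print(n,round(d['confidence'],2),w(T,d['at']).round(4))
b=im[180:380,250:510,::-1]
cv2.imwrite('pics/z.png',cv2.convertScaleAbs(cv2.resize(b,None,fx=3,fy=3,interpolation=cv2.INTER_CUBIC),alpha=1.6))
T,im=snap('top','t7.png')
E
```

```text
20.6667 [0.53524007 0.21308897 0.09590962] [-1.56335613 -1.87199401  0.46440906] 13.17386867035769 [2.41812902e-01 1.96741857e-01 1.74991514e+00 3.46519232e-04
 1.19492111e+00 1.75423800e+00]
pivot 0.71 [0.5897 0.1542 0.0558] dict_keys(['at', 'confidence'])
post 0.75 [0.5325 0.2135 0.1329] dict_keys(['at', 'confidence'])
sight 0.91 [0.5863 0.1578 0.0661] dict_keys(['at', 'confidence'])
pivot 0.63 [ 0.6014 -0.2094  0.0553]
sight 0.55 [0.5915 0.1599 0.0594]
cross 0.96 [ 0.6319 -0.2092  0.0574]
```

View pics/w16.png

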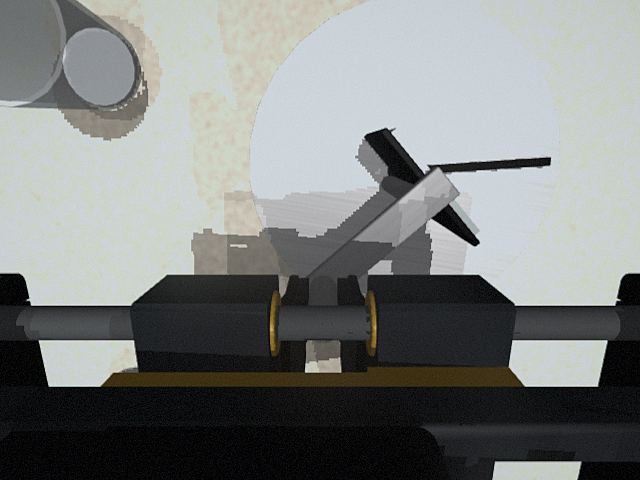

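View pics/z.png

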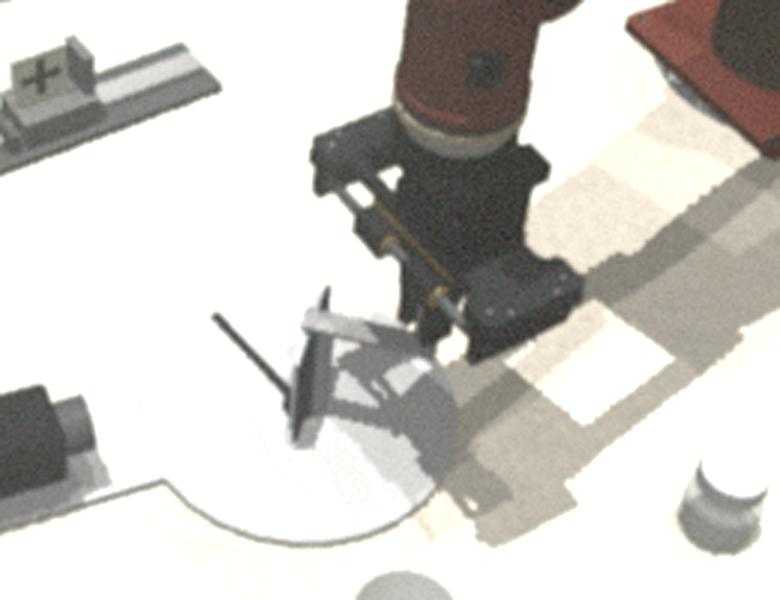

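View pics/t7.png

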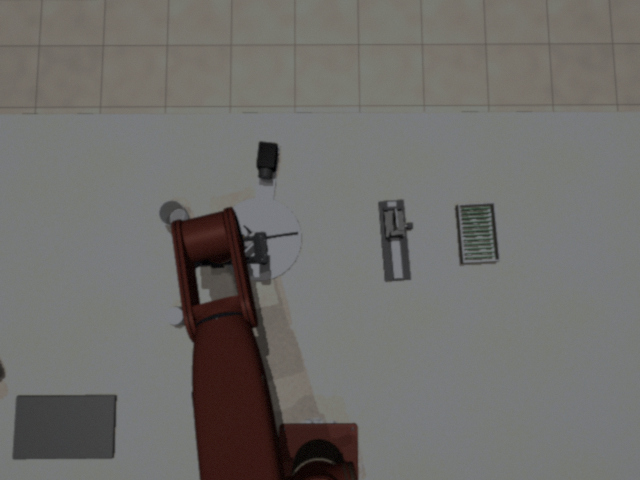

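The needle is visible from the wrist at (430,169)→(550,161), and in the top and scene views. I'll measure its direction in each.

```bash
cat > m.py <<'E'
from h import *
import sys
from scipy import ndimage
def needle(cam,im,T,box,thr,z=.014,show=True):
    i=viewer.camera_info(cam); x0,x1,y0,y1=box
    g=im[y0:y1,x0:x1].astype(float).mean(2); bg=np.median(g)
    m=g<thr*bg; lab,n=ndimage.label(m,np.ones((3,3)))
    k=np.argmax(ndimage.sum(m,lab,range(1,n+1)))+1
    ys,xs=np.nonzero(lab==k); wt=(bg-g[ys,xs])
    W=np.array([ray(T,i,x+x0,y+y0,z)[:2] for x,y in zip(xs,ys)])
    c=np.average(W,axis=0,weights=wt); u,s,vt=np.linalg.svd((W-c)*np.sqrt(wt)[:,None]); d=vt[0]
    if d[1]>0:d=-d
    t=(W-c)@d
    print(cam,'n',len(xs),'ang',np.arctan2(d[1],d[0]).round(4),'len',np.ptp(t).round(4),'at pivot x', 'perp of pivot(mm)',(1000*((np.array([.590,.1555])-c)@np.array([-d[1],d[0]]))).round(2),'cross perp(mm)',(1000*((np.array([.632,-.208])-c)@np.array([-d[1],d[0]]))).round(1),'tip',(c+d*t.max()).round(4))
    return c,d
if __name__=='__main__':
    t=sys.argv[1]
    T=T_cam('wrist'); im=cv2.imread(f'pics/w{t}.png')[:,:,::-1]
    b=eval(sys.argv[2]); 
    for z in (.012,.02): needle('wrist',im,T,b,.55,z)
    if len(sys.argv)>3:
        k=sys.argv[3]
        needle('top',cv2.imread(f'pics/t{k}.png')[:,:,::-1],T_cam('top'),(270,300,227,241),.75)
        needle('scene',cv2.imread(f'pics/s{k}.png')[:,:,::-1],T_cam('scene'),(316,346,280,314),.7)
E
python3 m.py 16 "(465,560,145,185)" 7; python3 - <<'E'
import cv2,numpy as np
w=cv2.imread('pics/w16.png')[120:260,350:570]
cv2.imwrite('pics/z.png',cv2.resize(w,None,fx=3.6,fy=3.6,interpolation=cv2.INTER_CUBIC))
E
```

```text
wrist n 758 ang -1.446 len 0.0616 at pivot x perp of pivot(mm) 0.26 cross perp(mm) -3.3 tip [0.6028 0.0514]
wrist n 758 ang -1.446 len 0.0598 at pivot x perp of pivot(mm) -0.34 cross perp(mm) -3.9 tip [0.6028 0.0562]
top n 84 ang -1.4338 len 0.0746 at pivot x perp of pivot(mm) 0.16 cross perp(mm) -7.9 tip [0.6038 0.0541]
scene n 126 ang -1.4423 len 0.0972 at pivot x perp of pivot(mm) -4.99 cross perp(mm) -9.9 tip [0.6079 0.0555]
```

View pics/z.png

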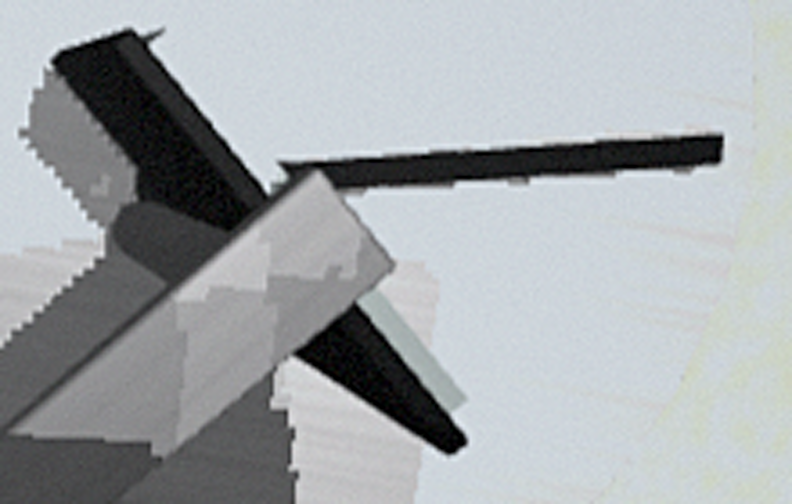

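The needle reads -1.446 (wrist), -1.434 (top) and -1.442 (scene). The target is -1.456, and the chord travelled implies about -1.455. So it is already within a few mm at the plate, and I'll nudge it 0.3 mm clockwise.

>>> servo_tool([
  [0.006, -0.005, 0],
  [0, 0, 0],
  [0, 0, 0],
  [0, 0, 0],
  [0, 0, 0],
  [0, 0, 0],
], twist=[0, 0, 0, 0, 0, 0], claw=[-1, -1, -1, -1, -1, -1])

```text
time_s: 21.62
tcp_pos: [0.535, 0.2127, 0.096]
ee_rot: [1.0, 0.029, -0.0, 0.0]
force: [-2.3, -1.4, -1.6]
grip_width: 0.149
```

```bash
python3 - <<'E'
from h import *
s=ctrl.observe();print(s['time_s'],s['tcp_pos'],s['force'],s['grip_width']*87)
snap('wrist','w17.png');T,im=snap('scene','s8.png')
for n in ['cross','jar','beaker','slidebox']:
  for d in viewer.pinpoint('scene',n)[:1]: print(n,round(d['confidence'],2),w(T,d['at']).round(4))
T,im=snap('top','t8.png')
for n in ['cross','jar','beaker','slidebox']:
  for d in viewer.pinpoint('top',n)[:1]: print(n,round(d['confidence'],2),w(T,d['at']).round(4))
E
python3 m.py 17 "(465,560,145,185)" 8
```

```text
21.6167 [0.53500563 0.21272958 0.0959559 ] [-2.27010537 -1.35637953 -1.59126498] 12.955430567990081
cross 0.58 [ 0.6327 -0.2085  0.0577]
jar 0.86 [0.3841 0.369  0.0018]
slidebox 0.69 [ 0.6016 -0.4361 -0.0037]
jar 0.85 [0.3822 0.3682 0.0043]
beaker 0.96 [ 6.483e-01  3.782e-01 -4.000e-04]
slidebox 0.74 [ 0.5982 -0.4295  0.0023]
wrist n 737 ang -1.4362 len 0.0612 at pivot x perp of pivot(mm) -0.5 cross perp(mm) -7.6 tip [0.6045 0.0522]
wrist n 737 ang -1.4362 len 0.0594 at pivot x perp of pivot(mm) -1.11 cross perp(mm) -8.3 tip [0.6044 0.057 ]
top n 83 ang -1.4397 len 0.0742 at pivot x perp of pivot(mm) 0.42 cross perp(mm) -5.4 tip [0.6029 0.0543]
scene n 121 ang -1.4447 len 0.096 at pivot x perp of pivot(mm) -4.72 cross perp(mm) -8.8 tip [0.6073 0.0567]
```

View pics/s8.png

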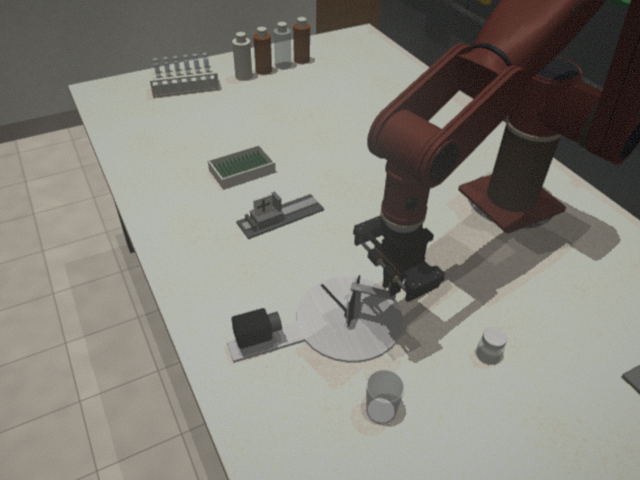

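>>> servo_tool([
  [0.011, -0.01, 0],
  [0, 0, 0],
  [0, 0, 0],
  [0, 0, 0],
  [0, 0, 0],
  [0, 0, 0],
  [0, 0, 0],
  [0, 0, 0],
], twist=[0, 0, 0, 0, 0, 0, 0, 0], claw=[-1, -1, -1, -1, -1, -1, -1, -1])

```text
time_s: 22.83
tcp_pos: [0.5355, 0.2132, 0.096]
ee_rot: [1.0, 0.029, -0.0, 0.0]
force: [-4.1, -0.7, -5.2]
grip_width: 0.153
```

```bash
for k in 9 10; do python3 - <<E
from h import *
s=ctrl.observe();print(s['time_s'],s['tcp_pos'],s['force'],s['grip_width']*87)
snap('wrist','w2$k.png');snap('scene','s$k.png');snap('top','t$k.png')
E
python3 m.py 2$k "(465,560,145,185)" $k; done
```

```text
22.8333 [0.53549435 0.21316586 0.09600545] [-4.11364915 -0.70174774 -5.15010039] 13.31142413761843
wrist n 739 ang -1.4522 len 0.0615 at pivot x perp of pivot(mm) -0.42 cross perp(mm) -1.7 tip [0.6027 0.052 ]
wrist n 739 ang -1.4522 len 0.0597 at pivot x perp of pivot(mm) -1.02 cross perp(mm) -2.3 tip [0.6028 0.0569]
top n 80 ang -1.4506 len 0.0741 at pivot x perp of pivot(mm) 0.65 cross perp(mm) -1.2 tip [0.6016 0.0542]
scene n 122 ang -1.4631 len 0.0961 at pivot x perp of pivot(mm) -4.78 cross perp(mm) -2.1 tip [0.6055 0.0565]
22.9833 [0.53547378 0.21318536 0.09598415] [-4.07057244  0.17525568 -4.80969176] 13.07235321471396
wrist n 742 ang -1.452 len 0.0615 at pivot x perp of pivot(mm) -0.41 cross perp(mm) -1.8 tip [0.6028 0.052 ]
wrist n 742 ang -1.452 len 0.0597 at pivot x perp of pivot(mm) -1.01 cross perp(mm) -2.4 tip [0.6028 0.0569]
top n 81 ang -1.45 len 0.0741 at pivot x perp of pivot(mm) 0.73 cross perp(mm) -1.4 tip [0.6016 0.0542]
scene n 121 ang -1.4633 len 0.0961 at pivot x perp of pivot(mm) -4.88 cross perp(mm) -2.1 tip [0.6056 0.0565]
```

All three views now put the line of sight within about 2 mm of the cross. A short hold to confirm it stays there, then I'll hand in.

>>> servo_tool([
  [0, 0, 0],
  [0, 0, 0],
  [0, 0, 0],
  [0, 0, 0],
  [0, 0, 0],
  [0, 0, 0],
  [0, 0, 0],
  [0, 0, 0],
  [0, 0, 0],
  [0, 0, 0],
  [0, 0, 0],
  [0, 0, 0],
], twist=[0, 0, 0, 0, 0, 0, 0, 0, 0, 0, 0, 0], claw=[-1, -1, -1, -1, -1, -1, -1, -1, -1, -1, -1, -1])

```text
time_s: 24.13
tcp_pos: [0.5355, 0.2132, 0.096]
ee_rot: [1.0, 0.029, -0.0, 0.0]
force: [-4.7, -0.3, -6.5]
grip_width: 0.149
```

```bash
python3 - <<E
from h import *
s=ctrl.observe();print(s['time_s'],s['tcp_pos'],s['force'],s['grip_width']*87)
snap('wrist','w31.png');snap('scene','s11.png');snap('top','t11.png')
E
python3 m.py 31 "(465,560,145,185)" 11; python3 -c "
from cell import ctrl
print(ctrl.close_job())"
```

```text
24.1333 [0.53551063 0.21315311 0.09599774] [-4.71330737 -0.295812   -6.5408471 ] 12.922506836852245
wrist n 736 ang -1.4525 len 0.0615 at pivot x perp of pivot(mm) -0.45 cross perp(mm) -1.7 tip [0.6028 0.0519]
wrist n 736 ang -1.4525 len 0.0597 at pivot x perp of pivot(mm) -1.05 cross perp(mm) -2.2 tip [0.6028 0.0568]
top n 80 ang -1.4513 len 0.0741 at pivot x perp of pivot(mm) 0.63 cross perp(mm) -1.0 tip [0.6015 0.0542]
scene n 120 ang -1.4643 len 0.0961 at pivot x perp of pivot(mm) -4.83 cross perp(mm) -1.7 tip [0.6054 0.0565]
the job is handed in; nothing more can be done
None
```

I pushed the carriage home past its detent. I then took the post, turned the mirror about 0.68 rad and handed the job in at about 24 s, still gripping it.

**Carriage:** At the end it did not move under 27 N, and its bump sat about 6 mm past the plunger. The wrist picture still showed a gap of about 3.5 mm between the block and the visible stop. I took that to be part of the design because the force test said it was solid, so the two checks disagree there.

**Push:** On the first push the fingers rode over the tab. Their real ends sit about 20–25 mm above the reported tool point, judging by contact and by the picture. I then went lower, both to push again and to grip the post.

**Mirror:** The last needle readings were -1.4525 rad (wrist), -1.451 (top) and -1.464 (scene), against -1.456 wanted. That puts the line of sight within about 2 mm of the cross in all three views. The scene view's needle line misses my measured pivot by about 5 mm, so I trust it least.

**Hold:** The tool pose and needle stayed the same over the last second, with the post held at a 13 mm opening. The force at the wrist was still slowly rising, to about 8 N.

**Bystanders:** The jar, beaker and slide box were where they started, within a few mm of detector noise. That check was made shortly before the last sub-millimetre nudge.

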